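# Clear the pile of sharpening and fixings kit on the garage bench

## Robot

A 6-joint arm with a two-finger parallel gripper is mounted at the origin on the work surface. World frame = base frame: x ahead of the robot, y to its left, z up, the work surface at z = 0. Lengths are in m, angles in rad, forces in N, time in s.
With the tool pointing down it reaches from about 0.325 to 0.775 m from the base axis. Payload 5.5 kg.
Tool frame: the origin (TCP) lies midway between the tips of the shut fingers; the grasp point (between the pads) lies 19 mm behind it; z points along the fingers, y is the direction in which the jaws open and shut (so a half turn about z gives the same grasp; the last joint's range is limited). The gripper opens to 88 mm and grips with 3 to 60 N. Pads are 20 mm wide; open, the fingers measure 115 mm over their backs; the gripper's body (75 mm by 178 mm) begins 61 mm behind the grasp point.
Start: joints at [1.054, 0.091, 1.231, -0, 1.82, -0.057], TCP at [0.266, 0.538, 0.223] pointing down, gripper open.
Joint ranges: [-2.87, 2.87], [-0.86, 2.18], [0.17, 2.46], [-1.51, 4.65], [0.06, 2.69], [-2.65, 2.65]. Speed limits (rad/s): [2.57, 2.57, 3.01, 3.14, 3.14, 3.14].

## Interface

Orientations are given as a rotation vector (axis times angle).
In Python, from plant import sense, imaging, manip gives the robot as it stands.
- The arm moves only by the tool play_rows, never from a script. Its argument "increments" is a list that holds one entry, the list of rows, each a list of 5 numbers: the shift along the tool's x, y, z normalised to -1 to 1, where 1 is 10 cm, then the turn about the tool's z normalised to -1 to 1, where 1 is 90 degrees, then the closure, from 0 (fully open) to 1 (shut). In form: [[[tx, ty, tz, twist, grip], ...]]. A call has 1 to 8 rows; each row shifts and turns the pose as measured when the row begins, along the tool's axes as they then stand; what a row does not reach is not made up. A row lasts 1/12 s, in which the tool goes at most 41.7 mm and 7.16 degrees, less where a joint would pass 70% of its speed; a pose out of reach is approached as far as the arm can. A call with a number of a shift or a turn outside -1 to 1 is refused whole. A call with a gripper value outside its range is refused whole. The fingers move at their own pace and stop on an object; "grip_force" is the grip in N (left out, the last holds). Time passes only in rows, so rows that do not move let the fingers close. It gives the time, the measured TCP pose, the force and the opening at its end, in the units of the state.
- sense(): the state, without advancing time (a new reading comes with each control period).
- imaging.grab_frame(name): name is "scene" or "top"; returns a dict with "frame" (384x512x3 uint8, red, green, blue), "camera_matrix" (3x3 intrinsics, pixels), "k1" (the pictures are not rectified: a ray, as slopes to the right and down, at radius r is drawn at 1 + k1 r^2 times it, then the intrinsics apply), "xyz" and "orientation" of the camera in the world. Camera axes: x right, y up, looking along -z (the intrinsics and any distortion apply to the point x, -y, -z); pixel columns grow to the right and rows downward; lengths in m; the calibration is good to about 2 mm. A picture is of the moment at which its call begins. There is no depth.
- manip.hand_in(): hands the job in, once; it reports no verdict.
The state is a dict: "t": time; "qpos": joint angles; "qd": joint speeds; "effort": joint torques, N m; "tcp_pos": TCP position; "tool_rot": TCP orientation; "wrist_force": force on the tool from outside, world axes, zero at the start; "torque": the same for the moment, N m; "grip_width": finger opening in m.
Only numpy, scipy, OpenCV 4.12 (cv2) and the standard library are available. Lean on these libraries where they do the work, as an engineer would, in place of code of your own. Each camera call takes 0.05 s, during which the arm holds its last target.

## Task

Take the pile on the bench apart from the top down and put each thing away: first the oilstone flat in the cork-lined wooden tray, then the two tins upright each in the round holder of its lid's colour, and last the long blue-lidded case flat in the long aluminium tray, each lying lengthwise and fully inside its rim. Do not drop anything, keep the tins upright, and leave the black bit block and the red tape ring where they are.

Things in the scene. Friction and masses are not known exactly. Their poses are not given: they have to be found in the camera images.
- stone_mid (a point): Oilstone, a two-tone block 110 x 45 x 34 mm (grey upper half, rust-red lower half), about 0.3 kg. This point is its centre, 17 mm above its underside; x along its length, y across its 45 mm width, z up. At the start it is the top of the pile, lying as a bridge on both tins, along the case (underside 82 mm above the bench). Grip it in its upper half across its width, so that the fingers clear the tray's rim.
- tin_yellow_mid (a point): Round steel tin with a yellow plastic lid, diameter 60 mm, height 42 mm, plain cylinder. This point is its centre, half-way up (21 mm above its underside); z is its axis. At the start it stands on the blue-lidded case, under one end of the oilstone, 50 mm from the case's middle (either end).
- tin_green_mid (a point): Round steel tin with a green plastic lid, diameter 60 mm, height 42 mm, plain cylinder. This point is its centre, half-way up (21 mm above its underside); z is its axis. At the start it stands on the blue-lidded case, under one end of the oilstone, 50 mm from the case's middle (either end).
- case_mid (a point): Long steel case with a blue lid, closed, 210 x 62 x 40 mm, about 0.55 kg, the bottom of the pile, lying on the bench. This point is its centre, 20 mm above its underside; x along its length, y across its 62 mm width, z up. Grip it in its upper half across its width.
- stone_tray: Small dark-wood tray with a cork floor, fixed to the bench, place of the oilstone. Inside 130 x 65 mm, floor 3 mm above the bench, rim 3 mm wide and 9 mm above the bench. Origin: centre of its underside, on the bench; x along its length, z up.
- holder_yellow: Low round yellow holder dish fixed to the bench, place of the yellow-lidded tin. Inner diameter 82 mm, outer 88 mm, floor 3 mm above the bench, rim 9 mm above the bench; a black rubber disc is let into the floor. Origin: centre of its underside, on the bench; z up. The black bit block stands 95 mm from its centre along its own x axis.
- holder_green: Low round green holder dish fixed to the bench, place of the green-lidded tin. Inner diameter 82 mm, outer 88 mm, floor 3 mm above the bench, rim 9 mm above the bench; a black rubber disc is let into the floor. Origin: centre of its underside, on the bench; z up. The red tape ring stands 95 mm from its centre along its own x axis.
- case_tray: Long aluminium tray fixed to the bench, place of the blue-lidded case. Inside 230 x 82 mm, floor 3 mm above the bench, rim 3 mm wide and 9 mm above the bench. Origin: centre of its underside, on the bench; x along its length, z up.
- bit_block_mid (a point): Black bit block, 34 x 44 x 22 mm with six short steel bits standing 14 mm out of its top; loose, to be left alone. This point is its centre, 11 mm above the bench.
- tape_mid (a point): Small red ring of tape, outer diameter 44 mm, 19 mm high, lying flat; loose, to be left alone. This point is its centre, 9.5 mm above the bench.
Not all that is in view belongs to the job. Of the things shaped like the holder_yellow, the yellow one is meant.

How it is judged:
By the outcome, as a careful person would: the job done as asked, in the order asked, and still so for the second after the job is handed in, with the robot touching nothing.
It also fails if it takes over 106 s, if anything falls off the work surface, if the arm or the gripper's body presses on something with over 40 N, if the wrist force passes 120 N, or if a joint passes its speed limit or range.

## Working session

There is one attempt and no reset: what is moved stays moved. The work goes in short steps, Python scripts to look and compute and a tool call to move; the robot and the scene stay as the last step left them, time stands still between calls to the robot, and variables do not carry over. Pictures are saved under pics/ and viewed, and the job is handed in when it is done.

Besides the shell and the picture viewer there is one more tool, called by a JSON object that holds its "fn" and its "kwargs". play_rows: Moves the arm, as the interface text tells. Scaled input: -1 to 1 covers 10 cm each way for a shift and 90 degrees each way for a turn. Its arguments: {"type":"object","properties":{"increments":{"type":"array","items":{"type":"array","items":{"type":"array","items":{"type":"number","minimum":-1,"maximum":1}}}},"grip_force":{"type":"number"}},"required":["increments"]}

```bash
mkdir -p pics; ls; python3 - <<'E'
from plant import sense, imaging
import cv2
s=sense();print(s)
for n in("scene","top"):
    f=imaging.grab_frame(n);cv2.imwrite(f"pics/{n}0.png",f["frame"][:,:,::-1]);print(n,{k:f[k] for k in f if k!="frame"})
E
```

```text
pics
{'t': 0.0, 'qpos': array([ 1.05430027e+00,  9.18758583e-02,  1.23189544e+00, -1.92335352e-05,
        1.81978386e+00, -5.67092000e-02]), 'qd': array([ 9.66822585e-05, -1.15645071e-03, -3.04298591e-05,  8.70937877e-04,
        4.23972376e-04, -3.83987741e-04]), 'effort': array([-5.07598288e-04, -4.46452332e+01, -4.06432450e+01,  6.96107978e-02,
        2.96545378e-02, -1.59619294e-04]), 'tcp_pos': array([0.2661201 , 0.53742408, 0.2214913 ]), 'tool_rot': array([-7.15771075e-01, -3.05841367e+00,  2.96472884e-03]), 'wrist_force': array([-0.27267272, -0.68801022, -0.1939393 ]), 'torque': array([0.02847248, 0.05398446, 0.01313529]), 'grip_width': 0.08780643959476213}
scene {'camera_matrix': array([[376.1895112 ,   0.        , 251.21463699],
       [  0.        , 376.1895112 , 193.87732766],
       [  0.        ,   0.        ,   1.        ]]), 'k1': -0.019074591875848246, 'xyz': array([ 1.30352865, -0.02894465,  0.65996006]), 'orientation': array([0.72099307, 0.74372169, 1.45836321])}
top {'camera_matrix': array([[429.5360182 ,   0.        , 254.53165278],
       [  0.        , 429.5360182 , 191.60796141],
       [  0.        ,   0.        ,   1.        ]]), 'k1': -0.12331045706304404, 'xyz': array([ 0.30666894, -0.07408273,  1.22298262]), 'orientation': array([ 0.12516108, -0.13080691, -1.54701766])}
```

View pics/scene0.png

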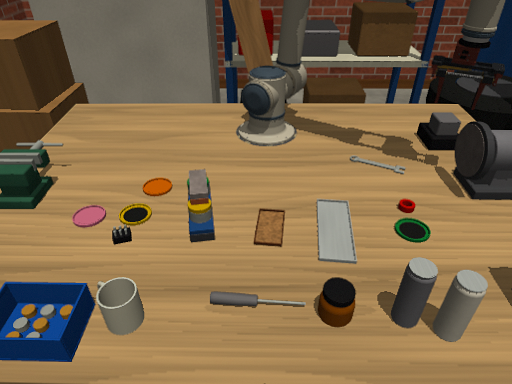

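View pics/top0.png

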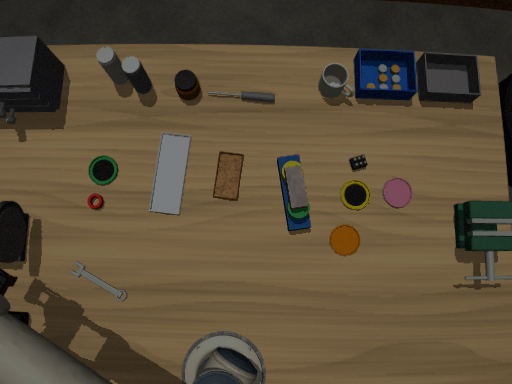

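Scene view: pile near (200,205), yellow-rimmed holder (136,214) beside the bit block (122,235), green holder (412,230) beside the red tape (407,205), cork tray (270,227), aluminium tray (336,230). In the top view these are pile (295,193), yellow holder (355,195), bit block (358,162), green holder (103,170), tape (95,201), cork tray (228,176) and aluminium tray (171,174). 

Lookalikes in the top view: the orange dish (345,240) and pink dish (397,193) could pass for the yellow holder, and the blue bin (385,75) for the case. The yellow rim with the black disc at (355,195), next to the bit block, is the one I want.

```bash
cat > h.py <<'E'
import numpy as np, cv2
from scipy.spatial.transform import Rotation as R
from plant import sense, imaging
def grab(n): return imaging.grab_frame(n)
def ray(f,px):
    px=np.array(px,float).reshape(-1,1,2)
    u=cv2.undistortPoints(px,f["camera_matrix"],np.array([f["k1"],0,0,0.])).reshape(-1,2)
    d=np.c_[u[:,0],-u[:,1],-np.ones(len(u))]
    return R.from_rotvec(f["orientation"]).apply(d)
def plane(f,px,z):
    d=ray(f,px);c=np.array(f["xyz"]);return c+d*((z-c[2])/d[:,2])[:,None]
def proj(f,P):
    p=R.from_rotvec(f["orientation"]).inv().apply(np.atleast_2d(P)-f["xyz"])
    p=p*[1,-1,-1]
    return cv2.projectPoints(p.reshape(-1,1,3),np.zeros(3),np.zeros(3),f["camera_matrix"],np.array([f["k1"],0,0,0.]))[0].reshape(-1,2)
def crop(f,x0,y0,x1,y1,k,name): cv2.imwrite(f"pics/{name}.png",cv2.resize(f["frame"][y0:y1,x0:x1,::-1],None,fx=k,fy=k,interpolation=cv2.INTER_CUBIC))
E
python3 - <<'E'
from h import *
f=grab("top");crop(f,265,140,420,260,5,"top_pile");crop(f,80,120,250,220,4.5,"top_trays")
g=grab("scene");crop(g,60,150,230,260,4.5,"scene_pile")
E
```

```text
(no output)
```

View pics/top_pile.png

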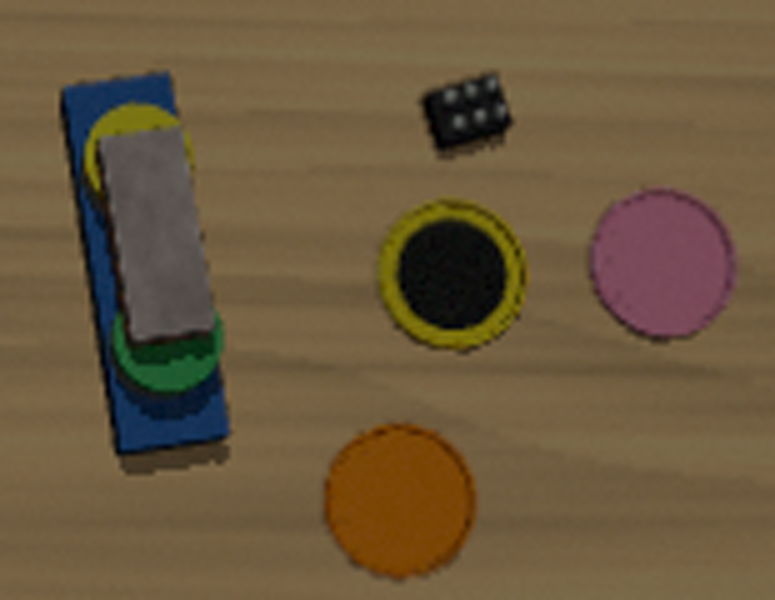

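View pics/top_trays.png

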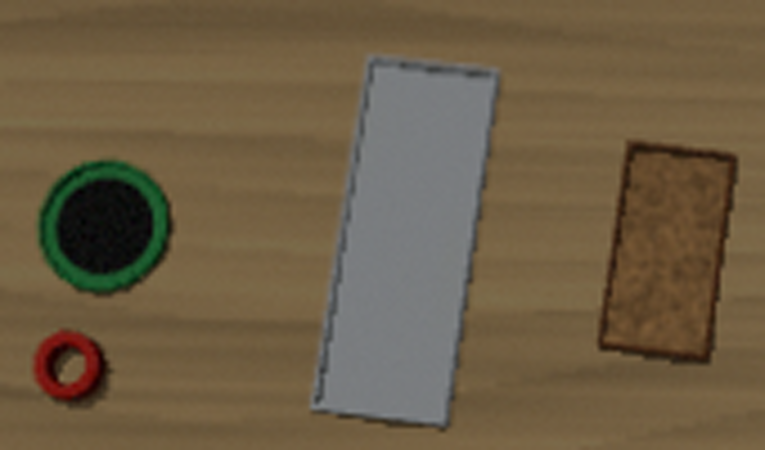

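View pics/scene_pile.png

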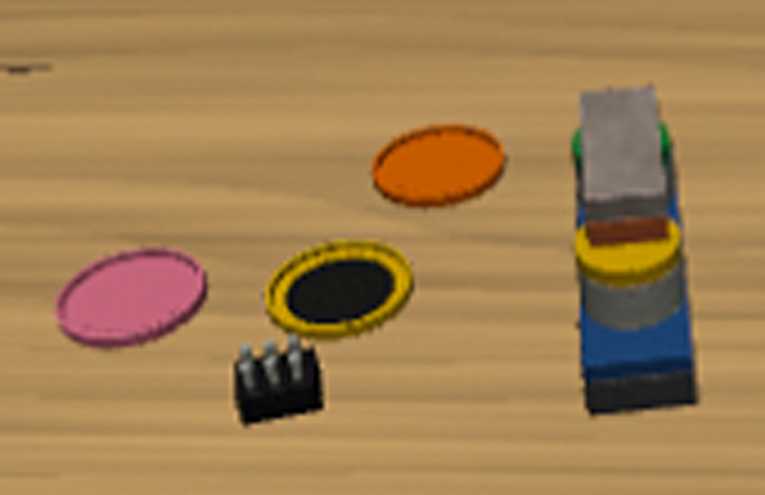

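The crop shows a yellow rim with a black rubber disc, centre (355,195), next to the bit block; the orange and pink dishes are plain. So that is the yellow holder. Next I measure everything.

```bash
cat > meas.py <<'E'
from h import *
def hsv(f): return cv2.cvtColor(f["frame"],cv2.COLOR_RGB2HSV)
def box(m,x0,y0,x1,y1):
    o=np.zeros_like(m);o[y0:y1,x0:x1]=m[y0:y1,x0:x1];return o
def big(m):
    c=cv2.findContours(m,cv2.RETR_EXTERNAL,cv2.CHAIN_APPROX_NONE)[0]
    return max(c,key=cv2.contourArea).reshape(-1,2).astype(float)
def rect(f,m,z,name):
    P=plane(f,big(m),z)
    r=cv2.minAreaRect((P[:,:2]*1000).astype(np.float32))
    b=cv2.boxPoints(r); e=[b[1]-b[0],b[2]-b[1]]; l=max(e,key=np.linalg.norm)
    a=np.degrees(np.arctan2(l[1],l[0]))%180
    print(name,"c",np.round(r[0],1),"size",np.round(sorted(r[1]),1),"long axis deg",round(a,1)); return r[0],a
def circ(f,m,z,name):
    P=plane(f,big(m),z); (c,r)=cv2.minEnclosingCircle((P[:,:2]*1000).astype(np.float32))
    print(name,"c",np.round(c,1),"d",round(2*r,1)); return c
E
python3 - <<'E'
from meas import *
f=grab("top");H=hsv(f)
I=lambda lo,hi:cv2.inRange(H,np.array(lo),np.array(hi))
for (x,y) in [(171,174),(228,176),(297,190),(283,160),(280,195),(300,172),(150,174),(250,180),(348,190),(306,225)]: print((x,y),H[y,x],end=' ')
print()
Y=I((20,150,60),(32,255,255)); G=I((50,100,30),(85,255,255)); B=I((100,120,30),(125,255,255))
circ(f,box(Y,335,170,375,215),.009,"hold_y(88)")
circ(f,box(G,80,150,125,190),.009,"hold_g(88)")
Rd=I((0,180,80),(6,255,255));circ(f,box(Rd,85,190,107,212),.019,"tape(44)")
rect(f,box(B,270,145,320,240),.04,"case(210x62)")
gray=I((0,0,70),(179,60,255))
rect(f,box(gray,140,125,200,220),.009,"ctray(236x88)")
rect(f,box(I((0,0,60),(179,55,255)),278,150,315,215),.116,"stone(110x45)")
cork=I((0,80,20),(14,255,255))
rect(f,box(cork,210,145,246,205),.009,"stray(136x71)")
E
```

```text
(171, 174) [102  10 126] (228, 176) [ 15 131 105] (297, 190) [ 9 27 94] (283, 160) [107 196  87] (280, 195) [ 17 109 117] (300, 172) [10 32 97] (150, 174) [ 19 105 122] (250, 180) [ 18 107 121] (348, 190) [ 51 119  15] (306, 225) [106 198  85] 
hold_y(88) c [ 505.5 -366.7] d 89.3
hold_g(88) c [562.7 370. ] d 87.4
tape(44) c [470.1 384.1] d 41.8
case(210x62) c [ 503.8 -185.2] size [ 60.9 207.5] long axis deg 9.3
ctray(236x88) c [559.2 170.1] size [ 90.6 237.8] long axis deg 174.3
stone(110x45) c [ 506.4 -184.7] size [ 44.2 108.3] long axis deg 9.7
stray(136x71) c [553.3   1.2] size [ 71.7 138.2] long axis deg 174.0
```

```bash
cat > go.py <<'E'
import sys
from h import *
def go(x,y,z,a=None,b=None):
    "target TCP in mm; a=bearing (deg) of long axis: jaws (tool y) go across it"
    s=sense();Rt=R.from_rotvec(s["tool_rot"]);M=Rt.as_matrix();p=s["tcp_pos"]*1000
    yx=np.degrees(np.arctan2(M[1,0],M[0,0]))
    tw=0
    if a is not None:
        d=(a-yx+90)%180-90; tw=-d   # tool z down
    for t,l in((0,"now"),(tw,"after twist")):
        D=(Rt*R.from_euler("z",t,degrees=True)).inv().apply(np.array([x,y,z])-p)/100
        print(l,"shift units",np.round(D,3),end="  ")
    print("twist units",round(tw/90,3),"deg",round(tw,1),"| t",round(s["t"],2),"tcp",np.round(p,1),"xbear",round(yx,1),"tilt",round(np.degrees(np.arccos(-M[2,2])),2),"q6",round(s["qpos"][5],2),"w",round(s["grip_width"]*1000,1),"F",np.round(s["wrist_force"],1))
if __name__=="__main__": go(*map(float,sys.argv[1:]))
E
python3 - <<'E'
from go import *
go(506,-185,180,9.6)
f=grab("scene");P=np.array([[505.5,-366.7,9],[562.7,370,9],[559.2,170.1,9],[553.3,1.2,9],[506,-185,116]])/1000
print(proj(f,P).round(1))
H=cv2.cvtColor(f["frame"],cv2.COLOR_RGB2HSV)
for lo,hi,b in(((20,150,60),(32,255,255),(115,200,155,226)),((50,100,30),(85,255,255),(390,215,435,245))):
    m=cv2.inRange(H,np.array(lo),np.array(hi));o=np.zeros_like(m);o[b[1]:b[3],b[0]:b[2]]=m[b[1]:b[3],b[0]:b[2]]
    c=max(cv2.findContours(o,0,1)[0],key=cv2.contourArea); Q=plane(f,c.reshape(-1,2).astype(float),.009)
    print(cv2.minEnclosingCircle((Q[:,:2]*1000).astype(np.float32)))
E
```

```text
now shift units [-5.355 -5.411  0.426]  after twist shift units [-1.16  -7.524  0.426]  twist units -0.399 deg -35.9 | t 0.25 tcp [266.2 537.6 222.1] xbear 153.7 tilt 0.05 q6 -0.06 w 87.7 F [ 0.1 -0.3  0. ]
[[135.6 212. ]
 [411.5 227.8]
 [334.3 226.4]
 [269.5 224.5]
 [197.7 180.3]]
((511.061767578125, -365.9942626953125), 49.643272399902344)
((569.16455078125, 369.2435607910156), 46.23418426513672)
```

{"fn": "play_rows", "kwargs": {"increments": [[[-0.28,-0.28,0,-0.08,0],[-0.25,-0.32,0,-0.08,0],[-0.2,-0.34,0,-0.08,0],[-0.16,-0.37,0,-0.08,0],[-0.11,-0.39,0,-0.08,0],[-0.06,-0.4,0,0,0],[-0.06,-0.4,0,0,0],[-0.06,-0.4,0,0,0]]], "grip_force": 25}}

```text
t: 0.97
tcp_pos: [0.3626, 0.233, 0.2169]
tool_rot: [0.254, -3.126, 0.007]
wrist_force: [1.7, -0.1, 0.4]
grip_width: 0.088
```

```bash
python3 go.py 506 -185 180 9.6
```

```text
now shift units [-0.743 -4.355  0.382]  after twist shift units [-0.719 -4.359  0.382]  twist units -0.003 deg -0.3 | t 0.97 tcp [362.6 233.  216.9] xbear -170.7 tilt 0.4 q6 -1.24 w 88.0 F [ 1.7 -0.1  0.4]
```

{"fn": "play_rows", "kwargs": {"increments": [[[-0.07,-0.4,0,0,0],[-0.07,-0.4,0,0,0],[-0.07,-0.4,0,0,0],[-0.07,-0.4,0,0,0],[-0.07,-0.4,0,0,0],[-0.07,-0.4,0,0,0],[-0.07,-0.4,0,0,0],[-0.07,-0.4,0,0,0]]]}}

```text
t: 1.63
tcp_pos: [0.4684, -0.0836, 0.2202]
tool_rot: [-0.256, 3.128, -0.007]
wrist_force: [0.4, 0.6, -0.0]
grip_width: 0.0876
```

```bash
python3 go.py 506 -185 160 9.6
```

```text
now shift units [-0.204 -1.059  0.607]  after twist shift units [-0.2   -1.06   0.607]  twist units -0.003 deg -0.2 | t 1.63 tcp [468.4 -83.6 220.2] xbear -170.6 tilt 0.29 q6 -1.98 w 87.6 F [ 0.4  0.6 -0. ]
```

{"fn": "play_rows", "kwargs": {"increments": [[[-0.08,-0.4,0,0,0],[-0.08,-0.4,0,0,0],[-0.04,-0.25,0.1,0,0],[0,0,0.15,0,0],[0,0,0.15,0,0],[0,0,0.15,0,0],[0,0,0,0,0]]]}}

```text
t: 2.22
tcp_pos: [0.5059, -0.1983, 0.1628]
tool_rot: [-0.236, 3.129, -0.011]
wrist_force: [-0.2, 0.3, -0.0]
grip_width: 0.0876
```

```bash
python3 go.py 506 -185 91 9.6;python3 - <<'E'
from h import *
f=grab("scene");crop(f,130,100,290,220,4.5,"s1");f=grab("top");crop(f,250,120,370,220,5,"t1")
E
```

```text
now shift units [-0.019  0.136  0.717]  after twist shift units [-0.021  0.136  0.717]  twist units -0.011 deg -1.0 | t 2.22 tcp [ 505.9 -198.3  162.8] xbear -171.4 tilt 0.45 q6 -2.16 w 87.6 F [-0.2  0.3 -0. ]
```

View pics/s1.png

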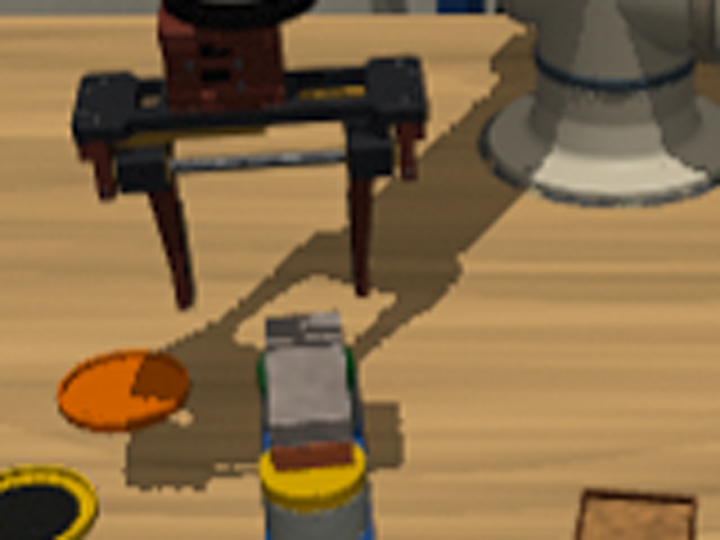

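View pics/t1.png

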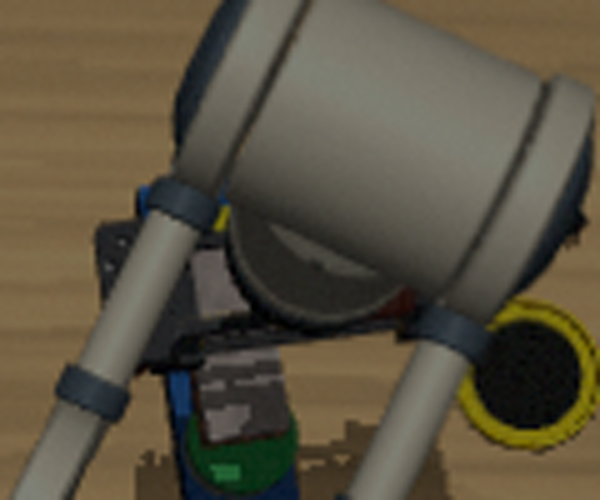

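The scene crop shows the gripper above the stone but about 13 mm too far to the left in the picture, which matches the numbers. I correct that and go down.

{"fn": "play_rows", "kwargs": {"increments": [[[-0.02,0.13,0,-0.01,0],[0,0,0,0,0],[0,0,0.2,0,0],[0,0,0.2,0,0],[0,0,0.2,0,0],[0,0,0.08,0,0],[0,0,0,0,0]]]}}

```text
t: 2.9
tcp_pos: [0.5125, -0.1821, 0.1077]
tool_rot: [-0.272, 3.106, -0.027]
wrist_force: [-0.1, -0.4, 0.1]
grip_width: 0.0877
```

```bash
python3 go.py 506 -185 91 9.6
```

```text
now shift units [ 0.072 -0.014  0.166]  after twist shift units [ 0.072 -0.014  0.166]  twist units 0.005 deg 0.4 | t 2.9 tcp [ 512.5 -182.1  107.7] xbear -170.0 tilt 1.68 q6 -2.15 w 87.7 F [-0.1 -0.4  0.1]
```

{"fn": "play_rows", "kwargs": {"increments": [[[0,0,0,0,0],[0,0,0,0,0]]]}}

```text
t: 3.07
tcp_pos: [0.513, -0.1816, 0.1099]
tool_rot: [-0.274, 3.104, -0.028]
wrist_force: [-0.1, -0.4, -0.1]
grip_width: 0.0877
```

```bash
python3 go.py 506 -185 91 9.6
```

```text
now shift units [ 0.08  -0.018  0.187]  after twist shift units [ 0.08  -0.018  0.187]  twist units 0.006 deg 0.5 | t 3.07 tcp [ 513.  -181.6  109.9] xbear -169.9 tilt 1.79 q6 -2.15 w 87.7 F [-0.1 -0.4 -0.1]
```

```bash
cat >> go.py <<'E'
    M=R.from_rotvec(sense()["tool_rot"]).as_matrix();print("tool z (deg off down, world x,y):",np.round(np.degrees(M[:2,2]),2),"qd",np.round(sense()["qd"],3))
E
python3 go.py 506 -185 91 9.6
```

```text
File "go.py", line 15
    M=R.from_rotvec(sense()["tool_rot"]).as_matrix();print("tool z (deg off down, world x,y):",np.round(np.degrees(M[:2,2]),2),"qd",np.round(sense()["qd"],3))
IndentationError: unexpected indent
```

{"fn": "play_rows", "kwargs": {"increments": [[[0.07,-0.02,-0.15,0,0],[0,0,-0.15,0,0],[0,0,-0.15,0,0]]]}}

```text
t: 3.32
tcp_pos: [0.5046, -0.1835, 0.1561]
tool_rot: [-0.276, 3.106, -0.026]
wrist_force: [-0.6, 0.6, 1.4]
grip_width: 0.0881
```

```bash
python3 go.py 506 -185 91 9.6
```

```text
File "go.py", line 15
    M=R.from_rotvec(sense()["tool_rot"]).as_matrix();print("tool z (deg off down, world x,y):",np.round(np.degrees(M[:2,2]),2),"qd",np.round(sense()["qd"],3))
IndentationError: unexpected indent
```

```bash
sed -i '15d' go.py; cat >> go.py <<'E'
    s=sense();M=R.from_rotvec(s["tool_rot"]).as_matrix();print("tool z (deg off down, world x,y):",np.round(np.degrees(M[:2,2]),2),"qd",np.round(s["qd"],3))
E
sed -i '14,$d' go.py; cat >> go.py <<'E'
if __name__=="__main__":
    go(*map(float,sys.argv[1:]))
    s=sense();M=R.from_rotvec(s["tool_rot"]).as_matrix();print("tool z (deg off down, world x,y):",np.round(np.degrees(M[:2,2]),2),"qd",np.round(s["qd"],3))
E
python3 go.py 506 -185 91 9.6
```

```text
now shift units [ 0.003 -0.005  0.651]  after twist shift units [ 0.003 -0.005  0.651]  twist units 0.006 deg 0.6 | t 3.32 tcp [ 504.6 -183.5  156.1] xbear -169.8 tilt 1.66 q6 -2.16 w 88.1 F [-0.6  0.6  1.4]
tool z (deg off down, world x,y): [ 1.43 -0.84] qd [-0.003 -0.059 -0.31  -0.008  0.349 -0.003]
```

{"fn": "play_rows", "kwargs": {"increments": [[[0,0,0,0,0],[0,0,0,0,0],[0,0,0,0,0]]]}}

```text
t: 3.57
tcp_pos: [0.5071, -0.1846, 0.1635]
tool_rot: [-0.274, 3.095, -0.035]
wrist_force: [0.6, 0.3, -0.1]
grip_width: 0.0881
```

```bash
python3 go.py 506 -185 91 9.6
```

```text
now shift units [0.035 0.017 0.724]  after twist shift units [0.035 0.017 0.724]  twist units 0.006 deg 0.6 | t 3.57 tcp [ 507.1 -184.6  163.5] xbear -169.8 tilt 2.34 q6 -2.16 w 88.1 F [ 0.6  0.3 -0.1]
tool z (deg off down, world x,y): [ 2.06 -1.12] qd [ 0.002  0.001  0.001  0.001 -0.002  0.001]
```

{"fn": "play_rows", "kwargs": {"increments": [[[0,0,-0.04,0,0],[0,0,-0.04,0,0],[0,0,-0.04,0,0],[0,0,-0.04,0,0]]]}}

```text
t: 3.9
tcp_pos: [0.5057, -0.1838, 0.1778]
tool_rot: [-0.275, 3.099, -0.032]
wrist_force: [-0.6, -0.2, 0.2]
grip_width: 0.0883
```

```bash
python3 go.py 506 -185 91 9.6
```

```text
now shift units [0.024 0.008 0.868]  after twist shift units [0.024 0.008 0.868]  twist units 0.006 deg 0.6 | t 3.9 tcp [ 505.7 -183.8  177.8] xbear -169.8 tilt 2.09 q6 -2.16 w 88.3 F [-0.6 -0.2  0.2]
tool z (deg off down, world x,y): [ 1.83 -1.02] qd [-0.001 -0.001 -0.081  0.002  0.094  0.   ]
```

{"fn": "play_rows", "kwargs": {"increments": [[[0,0,0,0,0],[0,0,0,0,0],[0,0,0,0,0]]]}}

```text
t: 4.15
tcp_pos: [0.5059, -0.1839, 0.1785]
tool_rot: [-0.275, 3.099, -0.032]
wrist_force: [-0.1, 0.4, -1.2]
grip_width: 0.0877
```

```bash
python3 go.py 506 -185 91 9.6
```

```text
now shift units [0.026 0.009 0.874]  after twist shift units [0.026 0.009 0.874]  twist units 0.006 deg 0.6 | t 4.15 tcp [ 505.9 -183.9  178.5] xbear -169.8 tilt 2.12 q6 -2.16 w 87.7 F [-0.1  0.4 -1.2]
tool z (deg off down, world x,y): [ 1.86 -1.03] qd [-0.001  0.002  0.004 -0.    -0.    -0.   ]
```

{"fn": "play_rows", "kwargs": {"increments": [[[0,0,0.04,0,0],[0,0,0.04,0,0],[0,0,0.04,0,0],[0,0,0.04,0,0]]]}}

```text
t: 4.48
tcp_pos: [0.5065, -0.1842, 0.1611]
tool_rot: [-0.275, 3.098, -0.032]
wrist_force: [0.1, -0.3, -0.3]
grip_width: 0.088
```

```bash
python3 go.py 506 -185 91 9.6
```

```text
now shift units [0.027 0.01  0.701]  after twist shift units [0.027 0.01  0.701]  twist units 0.006 deg 0.6 | t 4.48 tcp [ 506.5 -184.2  161.1] xbear -169.8 tilt 2.14 q6 -2.16 w 88.0 F [ 0.1 -0.3 -0.3]
tool z (deg off down, world x,y): [ 1.87 -1.04] qd [ 0.001  0.012  0.092  0.001 -0.095 -0.001]
```

{"fn": "play_rows", "kwargs": {"increments": [[[0,0,0,0,0],[0,0,0,0,0],[0,0,0,0,0]]]}}

```text
t: 4.73
tcp_pos: [0.5057, -0.1839, 0.1586]
tool_rot: [-0.275, 3.101, -0.03]
wrist_force: [-0.4, -1.0, -0.5]
grip_width: 0.0877
```

```bash
python3 go.py 506 -185 91 9.6
```

```text
now shift units [0.017 0.003 0.676]  after twist shift units [0.017 0.003 0.676]  twist units 0.006 deg 0.6 | t 4.73 tcp [ 505.7 -183.9  158.6] xbear -169.8 tilt 1.93 q6 -2.16 w 87.7 F [-0.4 -1.  -0.5]
tool z (deg off down, world x,y): [ 1.68 -0.95] qd [ 0.002  0.001  0.002  0.001 -0.002 -0.   ]
```

{"fn": "play_rows", "kwargs": {"increments": [[[0,0,0.12,0,0],[0,0,0.12,0,0],[0,0,0.12,0,0]]]}}

```text
t: 4.98
tcp_pos: [0.5084, -0.1852, 0.1234]
tool_rot: [-0.275, 3.096, -0.034]
wrist_force: [0.6, -0.5, -0.1]
grip_width: 0.088
```

```bash
python3 go.py 506 -185 91 9.6
```

```text
now shift units [0.034 0.014 0.323]  after twist shift units [0.034 0.014 0.323]  twist units 0.006 deg 0.6 | t 4.98 tcp [ 508.4 -185.2  123.4] xbear -169.8 tilt 2.29 q6 -2.16 w 88.0 F [ 0.6 -0.5 -0.1]
tool z (deg off down, world x,y): [ 2.01 -1.09] qd [-0.001  0.055  0.238 -0.002 -0.287  0.001]
```

{"fn": "play_rows", "kwargs": {"increments": [[[0,0,0,0,0]]]}}

```text
t: 5.07
tcp_pos: [0.5071, -0.1846, 0.1194]
tool_rot: [-0.275, 3.1, -0.031]
wrist_force: [-0.2, -0.3, -0.9]
grip_width: 0.0882
```

```bash
python3 go.py 506 -185 91 9.6
```

```text
now shift units [0.019 0.005 0.283]  after twist shift units [0.019 0.004 0.283]  twist units 0.006 deg 0.6 | t 5.07 tcp [ 507.1 -184.6  119.4] xbear -169.8 tilt 2.0 q6 -2.16 w 88.2 F [-0.2 -0.3 -0.9]
tool z (deg off down, world x,y): [ 1.74 -0.98] qd [ 0.001 -0.007 -0.01  -0.001  0.009 -0.001]
```

{"fn": "play_rows", "kwargs": {"increments": [[[0,0,0,0,0],[0,0,0,0,0]]]}}

```text
t: 5.23
tcp_pos: [0.5063, -0.1843, 0.1173]
tool_rot: [-0.275, 3.103, -0.028]
wrist_force: [-0.4, 0.4, 0.1]
grip_width: 0.088
```

```bash
python3 go.py 506 -185 91 9.6
```

```text
now shift units [ 0.01  -0.001  0.263]  after twist shift units [ 0.01  -0.001  0.263]  twist units 0.006 deg 0.6 | t 5.23 tcp [ 506.3 -184.3  117.3] xbear -169.8 tilt 1.81 q6 -2.16 w 88.0 F [-0.4  0.4  0.1]
tool z (deg off down, world x,y): [ 1.57 -0.9 ] qd [ 0.     0.     0.003  0.    -0.002 -0.   ]
```

{"fn": "play_rows", "kwargs": {"increments": [[[0,0,-0.2,0,0],[0,0,-0.16,0,0],[0,0,-0.12,0,0],[0,0,-0.09,0,0],[0,0,-0.06,0,0],[0,0,-0.03,0,0],[0,0,0,0,0]]]}}

```text
t: 5.82
tcp_pos: [0.5043, -0.1832, 0.1868]
tool_rot: [-0.275, 3.104, -0.028]
wrist_force: [0.3, 0.1, -0.5]
grip_width: 0.0878
```

```bash
python3 go.py 506 -185 91 9.6
```

```text
now shift units [ 0.009 -0.002  0.958]  after twist shift units [ 0.009 -0.002  0.958]  twist units 0.006 deg 0.6 | t 5.82 tcp [ 504.3 -183.2  186.8] xbear -169.8 tilt 1.79 q6 -2.16 w 87.8 F [ 0.3  0.1 -0.5]
tool z (deg off down, world x,y): [ 1.55 -0.9 ] qd [ 0.    -0.001 -0.001  0.001 -0.004  0.002]
```

{"fn": "play_rows", "kwargs": {"increments": [[[0,0,0.03,0,0],[0,0,0.06,0,0],[0,0,0.09,0,0],[0,0,0.12,0,0],[0,0,0.16,0,0],[0,0,0,0,0],[0,0,0,0,0],[0,0,0,0,0]]]}}

```text
t: 6.48
tcp_pos: [0.5032, -0.1829, 0.1302]
tool_rot: [-0.276, 3.112, -0.021]
wrist_force: [0.0, 0.3, 0.5]
grip_width: 0.088
```

```bash
python3 go.py 506 -185 91 9.6
```

```text
now shift units [-0.017 -0.019  0.392]  after twist shift units [-0.017 -0.019  0.392]  twist units 0.006 deg 0.5 | t 6.48 tcp [ 503.2 -182.9  130.2] xbear -169.9 tilt 1.27 q6 -2.16 w 88.0 F [0.  0.3 0.5]
tool z (deg off down, world x,y): [ 1.07 -0.68] qd [ 0.001 -0.     0.006 -0.    -0.001 -0.001]
```

{"fn": "play_rows", "kwargs": {"increments": [[[0,0,-0.2,0,0],[0,0,-0.16,0,0],[0,0,-0.12,0,0],[0,0,-0.09,0,0],[0,0,-0.06,0,0],[0,0,-0.03,0,0],[0,0,0,0,0]]]}}

```text
t: 7.07
tcp_pos: [0.5019, -0.1821, 0.2002]
tool_rot: [-0.276, 3.112, -0.021]
wrist_force: [0.4, -1.0, -0.5]
grip_width: 0.0875
```

{"fn": "play_rows", "kwargs": {"increments": [[[0,0,0.04,0,0],[0,0,0.09,0,0],[0,0,0.14,0,0],[0,0,0.19,0,0],[0,0,0.25,0,0],[0,0,0,0,0],[0,0,0,0,0],[0,0,0,0,0]]]}}

```text
t: 7.73
tcp_pos: [0.501, -0.182, 0.1193]
tool_rot: [-0.277, 3.118, -0.016]
wrist_force: [-0.9, 0.1, -0.3]
grip_width: 0.0875
```

```bash
python3 go.py 506 -185 91 9.6
```

```text
now shift units [-0.041 -0.035  0.284]  after twist shift units [-0.042 -0.035  0.284]  twist units 0.006 deg 0.5 | t 7.73 tcp [ 501.  -182.   119.3] xbear -169.9 tilt 0.84 q6 -2.16 w 87.5 F [-0.9  0.1 -0.3]
tool z (deg off down, world x,y): [ 0.67 -0.51] qd [ 0.001 -0.004 -0.006 -0.     0.006  0.001]
```

{"fn": "play_rows", "kwargs": {"increments": [[[-0.02,-0.02,0.03,0,0],[-0.02,-0.02,0.05,0,0],[0,0,0.06,0,0],[0,0,0.07,0,0],[0,0,0.06,0,0],[0,0,0,0,0],[0,0,0,0,0]]]}}

```text
t: 8.32
tcp_pos: [0.5085, -0.1868, 0.0939]
tool_rot: [-0.276, 3.113, -0.02]
wrist_force: [-1.0, 0.0, -0.5]
grip_width: 0.0879
```

```bash
python3 go.py 506 -185 91 9.6
```

```text
now shift units [0.022 0.022 0.029]  after twist shift units [0.022 0.022 0.029]  twist units 0.006 deg 0.5 | t 8.32 tcp [ 508.5 -186.8   93.9] xbear -169.9 tilt 1.2 q6 -2.16 w 87.9 F [-1.   0.  -0.5]
tool z (deg off down, world x,y): [ 1.   -0.66] qd [ 0.     0.006  0.014  0.001 -0.007  0.   ]
```

{"fn": "play_rows", "kwargs": {"increments": [[[0.02,0.02,0.03,0,0.2],[0,0,0,0,0.4],[0,0,0,0,0.5],[0,0,0,0,0.6],[0,0,0,0,0.7],[0,0,0,0,0.8],[0,0,0,0,0.8],[0,0,0,0,0.8]]], "grip_force": 25}}

```text
t: 8.98
tcp_pos: [0.5062, -0.185, 0.0915]
tool_rot: [-0.276, 3.112, -0.021]
wrist_force: [-0.4, -0.7, -1.6]
grip_width: 0.0449
```

```bash
python3 go.py 506 -185 91 9.6;python3 - <<'E'
from h import *
f=grab("scene");crop(f,130,100,290,240,4,"s2")
E
```

```text
now shift units [0.002 0.001 0.005]  after twist shift units [0.002 0.001 0.005]  twist units 0.006 deg 0.6 | t 8.98 tcp [ 506.2 -185.    91.5] xbear -169.8 tilt 1.28 q6 -2.16 w 44.9 F [-0.4 -0.7 -1.6]
tool z (deg off down, world x,y): [ 1.07 -0.69] qd [ 0.     0.001  0.001  0.     0.001 -0.002]
```

View pics/s2.png

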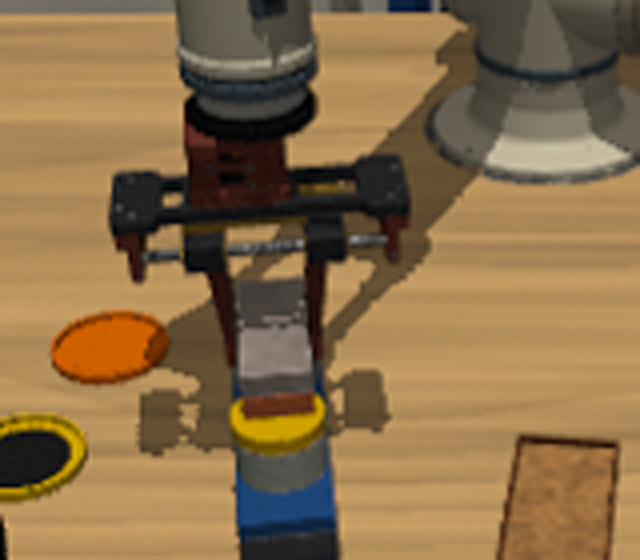

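Jaws stopped at 44.9 mm, so the stone is held. Lifting it.

{"fn": "play_rows", "kwargs": {"increments": [[[0,0,-0.05,0,0.8],[0,0,-0.1,0,0.8],[0,0,-0.12,0,0.8],[0,0,-0.12,0,0.8],[0,0,-0.1,0,0.8],[0,0,-0.06,0,0.8],[0,0,-0.03,0,0.8],[0,0,0,0,0.8]]]}}

```text
t: 9.7
tcp_pos: [0.5048, -0.1842, 0.1561]
tool_rot: [-0.276, 3.112, -0.021]
wrist_force: [0.2, 0.7, -2.6]
grip_width: 0.0446
```

```bash
python3 go.py 553.3 1.2 100 174;python3 - <<'E'
from h import *
f=grab("scene");crop(f,130,80,290,240,4,"s3")
E
```

```text
now shift units [-0.795  1.748  0.548]  after twist shift units [-0.278  1.9    0.548]  twist units 0.179 deg 16.2 | t 9.7 tcp [ 504.8 -184.2  156.1] xbear -169.8 tilt 1.25 q6 -2.16 w 44.6 F [ 0.2  0.7 -2.6]
tool z (deg off down, world x,y): [ 1.05 -0.68] qd [ 0.002 -0.004 -0.007 -0.001  0.001  0.   ]
```

View pics/s3.png

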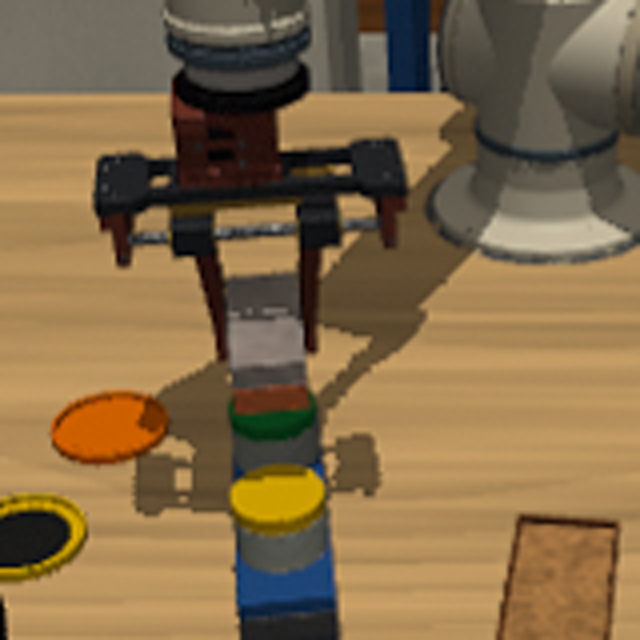

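{"fn": "play_rows", "kwargs": {"increments": [[[-0.04,0.1,0,0.03,0.8],[-0.07,0.2,0,0.05,0.8],[-0.07,0.28,0,0.05,0.8],[-0.05,0.3,0,0.04,0.8],[-0.04,0.3,0,0.01,0.8],[-0.03,0.3,0,0,0.8],[-0.03,0.22,0,0,0.8],[-0.02,0.12,0,0,0.8]]]}}

```text
t: 10.42
tcp_pos: [0.5446, 0.0013, 0.1487]
tool_rot: [0.201, 3.124, -0.018]
wrist_force: [0.9, -0.4, -3.1]
grip_width: 0.0449
```

```bash
python3 go.py 553.3 1.2 30 174
```

```text
now shift units [-0.072  0.022  1.188]  after twist shift units [-0.073  0.021  1.188]  twist units -0.015 deg -1.4 | t 10.42 tcp [544.6   1.3 148.7] xbear 172.6 tilt 0.92 q6 -1.5 w 44.9 F [ 0.9 -0.4 -3.1]
tool z (deg off down, world x,y): [ 0.61 -0.68] qd [ 0.284  0.119 -0.095 -0.013 -0.006  0.271]
```

{"fn": "play_rows", "kwargs": {"increments": [[[-0.03,0,0.04,-0.01,0.8],[-0.03,0,0.08,0,0.8],[0,0,0.12,0,0.8],[0,0,0.15,0,0.8],[0,0,0.18,0,0.8],[0,0,0.18,0,0.8],[0,0,0,0,0.8],[0,0,0,0,0.8]]]}}

```text
t: 11.08
tcp_pos: [0.549, -0.004, 0.0618]
tool_rot: [0.176, 3.134, -0.021]
wrist_force: [0.3, 0.3, -2.2]
grip_width: 0.0449
```

```bash
python3 go.py 553.3 1.2 13 174
```

```text
now shift units [-0.035  0.062  0.487]  after twist shift units [-0.036  0.062  0.487]  twist units -0.005 deg -0.4 | t 11.08 tcp [549.   -4.   61.8] xbear 173.6 tilt 0.77 q6 -1.52 w 44.9 F [ 0.3  0.3 -2.2]
tool z (deg off down, world x,y): [ 0.13 -0.76] qd [-0.025  0.023  0.051 -0.002 -0.016 -0.006]
```

{"fn": "play_rows", "kwargs": {"increments": [[[-0.02,0.03,0.03,0,0.8],[-0.02,0.03,0.05,0,0.8],[0,0,0.07,0,0.8],[0,0,0.08,0,0.8],[0,0,0.07,0,0.8],[0,0,0.04,0,0.8],[0,0,0,0,0.8],[0,0,0,0,0.8]]]}}

```text
t: 11.75
tcp_pos: [0.5554, -0.0002, 0.0265]
tool_rot: [0.18, 3.13, -0.021]
wrist_force: [-0.5, 0.1, -2.4]
grip_width: 0.0447
```

```bash
python3 go.py 553.3 1.2 13 174;python3 - <<'E'
from h import *
f=grab("scene");crop(f,210,140,340,260,5,"s4")
f=grab("top");crop(f,190,120,290,220,5,"t4")
E
```

```text
now shift units [0.024 0.013 0.134]  after twist shift units [0.023 0.013 0.134]  twist units -0.006 deg -0.6 | t 11.75 tcp [ 5.554e+02 -2.000e-01  2.650e+01] xbear 173.4 tilt 0.85 q6 -1.51 w 44.7 F [-0.5  0.1 -2.4]
tool z (deg off down, world x,y): [ 0.31 -0.79] qd [ 0.002  0.004  0.007 -0.001 -0.005  0.001]
```

View pics/s4.png

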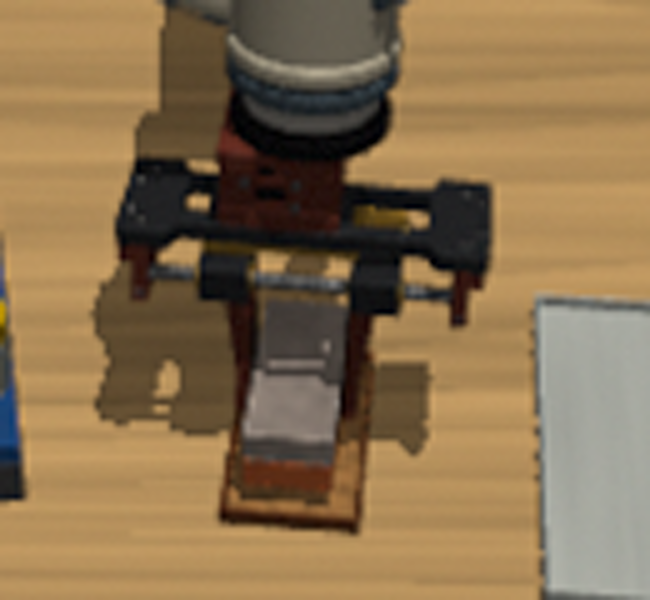

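View pics/t4.png

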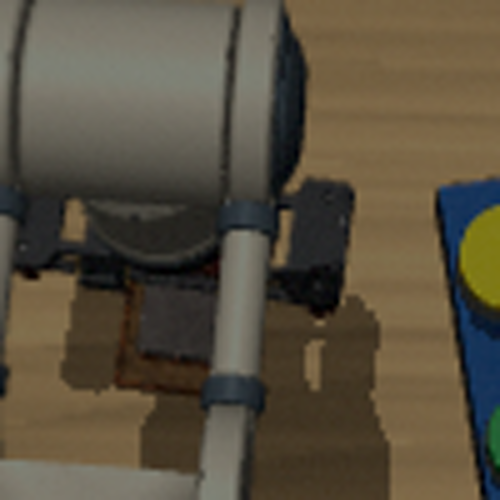

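The stone hangs over the cork tray inside the rim (scene crop about (295,410)). I lower it the last 14 mm.

{"fn": "play_rows", "kwargs": {"increments": [[[0.02,0.01,0.03,0,0.8],[0,0,0.04,0,0.8],[0,0,0.04,0,0.8],[0,0,0.02,0,0.8],[0,0,0,0,0.8],[0,0,0,0,0.8]]]}}

```text
t: 12.35
tcp_pos: [0.5542, 0.001, 0.0137]
tool_rot: [0.179, 3.128, -0.021]
wrist_force: [0.1, -0.4, -1.4]
grip_width: 0.0451
```

```bash
python3 go.py 553.3 1.2 12.5 174
```

```text
now shift units [0.009 0.001 0.012]  after twist shift units [0.009 0.002 0.012]  twist units -0.006 deg -0.6 | t 12.35 tcp [554.2   1.   13.7] xbear 173.4 tilt 0.93 q6 -1.51 w 45.1 F [ 0.1 -0.4 -1.4]
tool z (deg off down, world x,y): [ 0.46 -0.8 ] qd [ 0.     0.003  0.004  0.001 -0.004  0.001]
```

{"fn": "play_rows", "kwargs": {"increments": [[[0,0,0.01,0,0.8],[0,0,0,0,0.8],[0,0,0,0,0.5],[0,0,0,0,0.45],[0,0,0,0,0.3],[0,0,0,0,0.2],[0,0,0,0,0.2]]]}}

```text
t: 12.93
tcp_pos: [0.556, 0.0008, 0.0151]
tool_rot: [0.179, 3.123, -0.021]
wrist_force: [0.5, 1.5, -0.7]
grip_width: 0.0646
```

```bash
python3 go.py 553.3 1.2 12.5 174
```

```text
now shift units [0.027 0.001 0.026]  after twist shift units [0.027 0.002 0.026]  twist units -0.006 deg -0.6 | t 12.93 tcp [556.    0.8  15.1] xbear 173.4 tilt 1.09 q6 -1.51 w 64.6 F [ 0.5  1.5 -0.7]
tool z (deg off down, world x,y): [ 0.72 -0.82] qd [-0.001 -0.007 -0.006 -0.001  0.003  0.   ]
```

{"fn": "play_rows", "kwargs": {"increments": [[[0,0,-0.06,0,0.1],[0,0,-0.15,0,0],[0,0,-0.25,0,0],[0,0,-0.25,0,0],[0,0,-0.2,0,0],[0,0,-0.15,0,0],[0,0,-0.1,0,0],[0,0,-0.04,0,0]]]}}

```text
t: 13.6
tcp_pos: [0.5535, 0.0027, 0.1425]
tool_rot: [0.179, 3.124, -0.021]
wrist_force: [-0.2, -0.2, -0.7]
grip_width: 0.0879
```

```bash
python3 go.py 553 -177 120 9.5;python3 - <<'E'
from meas import *
f=grab("scene");crop(f,160,110,330,260,4,"s5")
f=grab("top");crop(f,190,120,340,240,5,"t5")
H=hsv(f)
I=lambda lo,hi:cv2.inRange(H,np.array(lo),np.array(hi))
Y=I((20,150,60),(32,255,255)); G=I((50,100,30),(85,255,255))
circ(f,box(Y,275,150,310,190),.082,"tin_y"); circ(f,box(G,275,180,320,240),.082,"tin_g")
E
```

```text
now shift units [-0.197 -1.782  0.251]  after twist shift units [ 0.304 -1.767  0.251]  twist units -0.178 deg -16.1 | t 13.6 tcp [553.5   2.7 142.5] xbear 173.4 tilt 1.05 q6 -1.51 w 87.9 F [-0.2 -0.2 -0.7]
tool z (deg off down, world x,y): [ 0.67 -0.82] qd [ 0.002 -0.018 -0.082 -0.001  0.087 -0.   ]
tin_y c [ 553.2 -178.1] d 59.5
tin_g c [ 454.8 -193.4] d 60.4
```

View pics/s5.png

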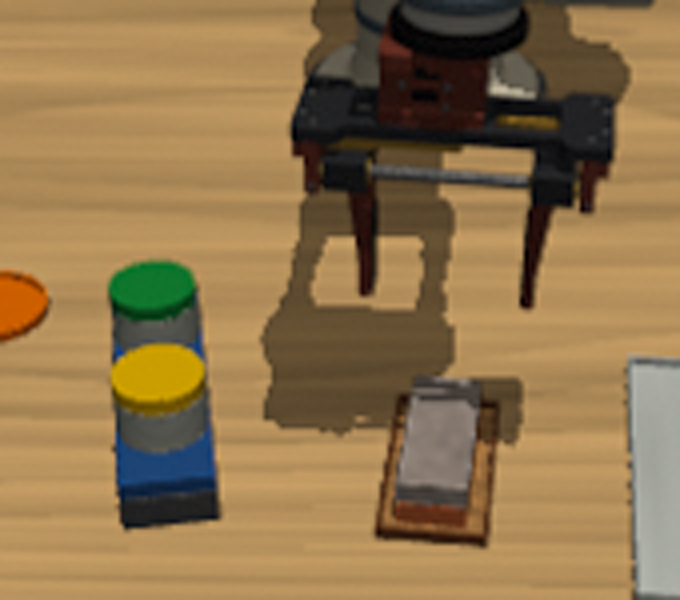

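View pics/t5.png

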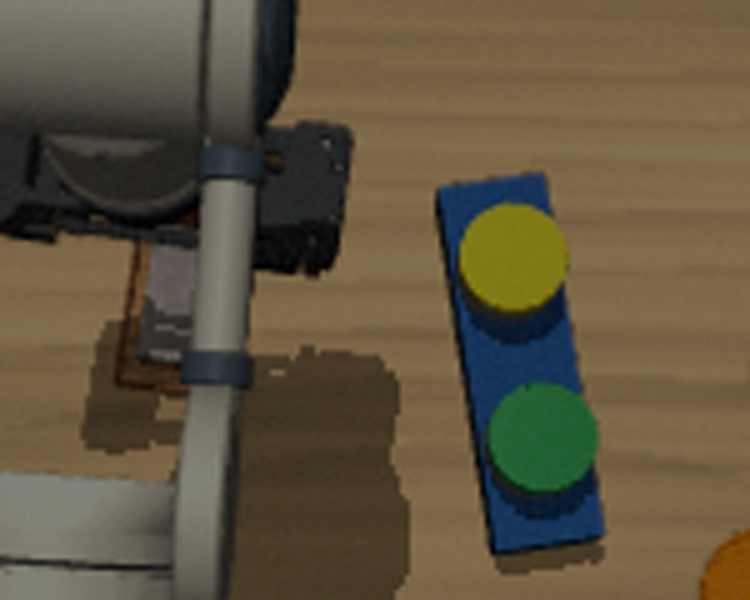

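The stone lies flat in the cork tray (scene crop (435,455)). Both tins stand on the case, yellow at (158,380) and green at (152,290) in the same crop. Next is the yellow tin.

{"fn": "play_rows", "kwargs": {"increments": [[[0,-0.1,0,-0.04,0],[0,-0.2,0,-0.05,0],[0.03,-0.28,0,-0.05,0],[0.04,-0.3,0,-0.04,0],[0.05,-0.3,0,0,0],[0.05,-0.25,0,0,0],[0.04,-0.16,0,0,0],[0.02,-0.06,0,0,0]]]}}

```text
t: 14.37
tcp_pos: [0.5421, -0.1674, 0.1302]
tool_rot: [0.296, -3.12, 0.013]
wrist_force: [-0.1, 0.1, -0.3]
grip_width: 0.0879
```

```bash
python3 go.py 553.2 -178 50 9.5
```

```text
now shift units [-0.095 -0.119  0.802]  after twist shift units [-0.098 -0.117  0.802]  twist units 0.015 deg 1.3 | t 14.37 tcp [ 542.1 -167.4  130.2] xbear -169.2 tilt 0.62 q6 -2.11 w 87.9 F [-0.1  0.1 -0.3]
tool z (deg off down, world x,y): [-0.37 -0.5 ] qd [-0.14   0.044 -0.01   0.012 -0.004 -0.129]
```

{"fn": "play_rows", "kwargs": {"increments": [[[-0.05,-0.03,0,0.01,0],[-0.04,-0.03,0.02,0,0],[0,0,0.06,0,0],[0,0,0.08,0,0],[0,0,0.08,0,0],[0,0,0.06,0,0],[0,0,0,0,0],[0,0,0,0,0]]]}}

```text
t: 15.03
tcp_pos: [0.5513, -0.1677, 0.0913]
tool_rot: [0.272, -3.115, 0.004]
wrist_force: [-0.0, 0.2, -0.4]
grip_width: 0.0874
```

```bash
python3 go.py 553.2 -178 50 9.5
```

```text
now shift units [-0.007 -0.104  0.414]  after twist shift units [-0.007 -0.104  0.414]  twist units 0.005 deg 0.5 | t 15.03 tcp [ 551.3 -167.7   91.3] xbear -170.0 tilt 0.85 q6 -2.09 w 87.4 F [-0.   0.2 -0.4]
tool z (deg off down, world x,y): [-0.81 -0.24] qd [ 0.009  0.003  0.021 -0.001 -0.009  0.001]
```

{"fn": "play_rows", "kwargs": {"increments": [[[0,-0.06,0,0,0],[0,-0.05,0,0,0],[0,0,0,0,0],[0,0,0,0,0]]]}}

```text
t: 15.37
tcp_pos: [0.5537, -0.1792, 0.0922]
tool_rot: [0.274, -3.116, 0.006]
wrist_force: [0.2, -0.0, 0.4]
grip_width: 0.0878
```

```bash
python3 go.py 553.2 -178 50 9.5
```

```text
now shift units [-0.003  0.014  0.422]  after twist shift units [-0.002  0.014  0.422]  twist units 0.006 deg 0.6 | t 15.37 tcp [ 553.7 -179.2   92.2] xbear -169.9 tilt 0.79 q6 -2.11 w 87.8 F [ 0.2 -0.   0.4]
tool z (deg off down, world x,y): [-0.75 -0.27] qd [-0.01   0.003 -0.013 -0.004 -0.001 -0.004]
```

{"fn": "play_rows", "kwargs": {"increments": [[[0,0.01,0.04,0,0],[0,0,0.07,0,0],[0,0,0.09,0,0],[0,0,0.09,0,0],[0,0,0.07,0,0],[0,0,0.04,0,0],[0,0,0,0,0],[0,0,0,0,0]]]}}

```text
t: 16.03
tcp_pos: [0.5524, -0.1785, 0.0471]
tool_rot: [0.273, -3.115, 0.005]
wrist_force: [0.1, 0.8, 0.4]
grip_width: 0.0878
```

```bash
python3 go.py 553.2 -178 50 9.5;python3 - <<'E'
from h import *
f=grab("scene");crop(f,150,110,280,240,5,"s6")
E
```

```text
now shift units [-0.008  0.003 -0.029]  after twist shift units [-0.008  0.004 -0.029]  twist units 0.006 deg 0.5 | t 16.03 tcp [ 552.4 -178.5   47.1] xbear -170.0 tilt 0.83 q6 -2.11 w 87.8 F [0.1 0.8 0.4]
tool z (deg off down, world x,y): [-0.8  -0.24] qd [ 0.002  0.006  0.012  0.    -0.006  0.   ]
```

View pics/s6.png

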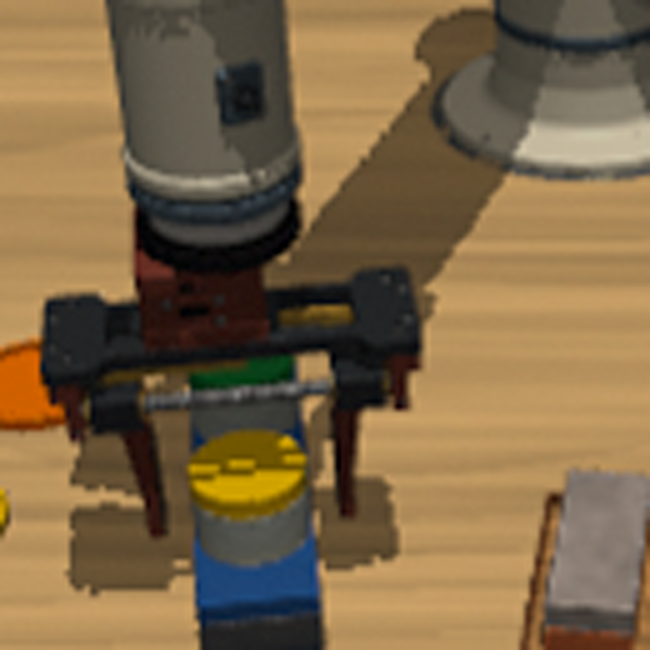

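The yellow tin at (248,475) sits between the open fingers. I raise 4 mm and close.

{"fn": "play_rows", "kwargs": {"increments": [[[0,0,-0.04,0,0.05],[0,0,0,0,0.15],[0,0,0,0,0.25],[0,0,0,0,0.35],[0,0,0,0,0.5],[0,0,0,0,0.6],[0,0,0,0,0.6],[0,0,0,0,0.6]]], "grip_force": 28}}

```text
t: 16.75
tcp_pos: [0.5535, -0.1787, 0.0536]
tool_rot: [0.273, -3.118, 0.007]
wrist_force: [0.6, -0.1, -0.2]
grip_width: 0.0599
```

{"fn": "play_rows", "kwargs": {"increments": [[[0,0,-0.03,0,0.6],[0,0,-0.06,0,0.6],[0,0,-0.09,0,0.6],[0,0,-0.1,0,0.6],[0,0,-0.1,0,0.6],[0,0,-0.08,0,0.6],[0,0,-0.04,0,0.6],[0,0,0,0,0.6]]]}}

```text
t: 17.42
tcp_pos: [0.554, -0.1784, 0.1093]
tool_rot: [0.273, -3.118, 0.007]
wrist_force: [-0.6, 0.7, -1.5]
grip_width: 0.0598
```

```bash
python3 go.py 505.5 -366.5 60;python3 - <<'E'
from h import *
f=grab("scene");crop(f,100,110,270,260,4,"s7")
E
```

```text
now shift units [ 0.799 -1.766  0.508]  after twist shift units [ 0.799 -1.766  0.508]  twist units 0.0 deg 0 | t 17.42 tcp [ 554.  -178.4  109.3] xbear -170.0 tilt 0.7 q6 -2.11 w 59.8 F [-0.6  0.7 -1.5]
tool z (deg off down, world x,y): [-0.64 -0.3 ] qd [ 0.002 -0.005 -0.013  0.001  0.004  0.002]
```

View pics/s7.png

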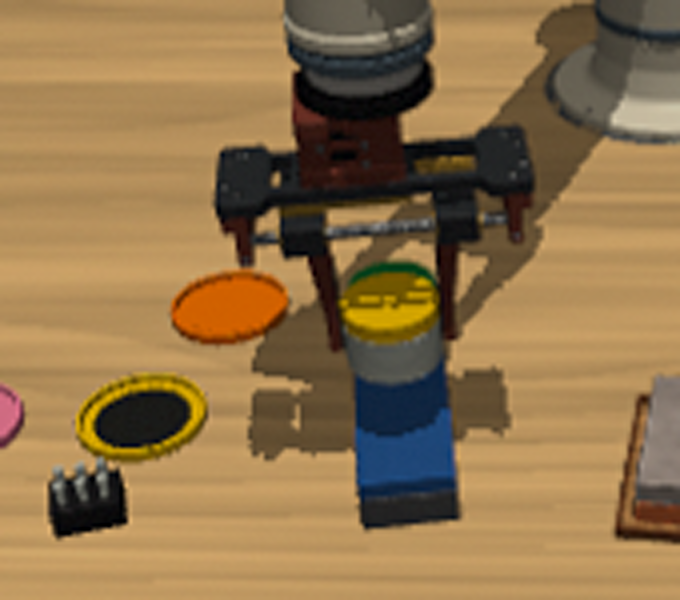

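Lift is good: the tin is upright in the grip, width 59.8. Carrying it to the yellow holder.

{"fn": "play_rows", "kwargs": {"increments": [[[0.05,-0.1,0,0.03,0.6],[0.07,-0.2,0,0.05,0.6],[0.07,-0.27,0,0.05,0.6],[0.06,-0.3,0,0.05,0.6],[0.04,-0.3,0,0.02,0.6],[0.03,-0.25,0,0,0.6],[0.02,-0.17,0,0,0.6],[0.01,-0.09,0,0,0.6]]]}}

```text
t: 18.13
tcp_pos: [0.511, -0.3487, 0.1066]
tool_rot: [-0.232, -3.119, 0.004]
wrist_force: [-0.3, -0.7, -1.1]
grip_width: 0.0596
```

```bash
python3 go.py 505.5 -366.5 60
```

```text
now shift units [ 0.022 -0.182  0.467]  after twist shift units [ 0.022 -0.182  0.467]  twist units 0.0 deg 0 | t 18.13 tcp [ 511.  -348.7  106.6] xbear 171.5 tilt 0.82 q6 -2.07 w 59.6 F [-0.3 -0.7 -1.1]
tool z (deg off down, world x,y): [-0.82 -0.08] qd [-0.176  0.104 -0.1    0.007  0.011 -0.164]
```

{"fn": "play_rows", "kwargs": {"increments": [[[0.02,-0.08,0,0,0.6],[0,-0.04,0.02,0,0.6],[0,0,0.05,0,0.6],[0,0,0.08,0,0.6],[0,0,0.1,0,0.6],[0,0,0.08,0,0.6],[0,0,0.05,0,0.6],[0,0,0,0,0.6]]]}}

```text
t: 18.8
tcp_pos: [0.5065, -0.3578, 0.0618]
tool_rot: [-0.228, -3.116, -0.002]
wrist_force: [-0.2, -0.5, -2.4]
grip_width: 0.0598
```

```bash
python3 go.py 505.5 -366.5 16.6
```

```text
now shift units [-0.011 -0.088  0.452]  after twist shift units [-0.011 -0.088  0.452]  twist units 0.0 deg 0 | t 18.8 tcp [ 506.5 -357.8   61.8] xbear 171.6 tilt 0.99 q6 -2.09 w 59.8 F [-0.2 -0.5 -2.4]
tool z (deg off down, world x,y): [-0.98  0.16] qd [ 0.011 -0.001  0.013  0.002  0.001  0.   ]
```

{"fn": "play_rows", "kwargs": {"increments": [[[0,-0.05,0,0,0.6],[0,-0.04,0.03,0,0.6],[0,0,0.06,0,0.6],[0,0,0.08,0,0.6],[0,0,0.08,0,0.6],[0,0,0.05,0,0.6],[0,0,0.02,0,0.6],[0,0,0,0,0.6]]]}}

```text
t: 19.47
tcp_pos: [0.5047, -0.367, 0.0261]
tool_rot: [-0.227, -3.116, -0.002]
wrist_force: [-0.5, 0.2, -1.9]
grip_width: 0.0597
```

```bash
python3 go.py 505.5 -366.5 16.6;python3 - <<'E'
from h import *
f=grab("scene");crop(f,60,110,230,260,4,"s8")
E
```

```text
now shift units [-0.009  0.006  0.095]  after twist shift units [-0.009  0.006  0.095]  twist units 0.0 deg 0 | t 19.47 tcp [ 504.7 -367.    26.1] xbear 171.7 tilt 1.0 q6 -2.1 w 59.7 F [-0.5  0.2 -1.9]
tool z (deg off down, world x,y): [-0.99  0.16] qd [-0.001  0.005  0.007 -0.    -0.003  0.   ]
```

View pics/s8.png

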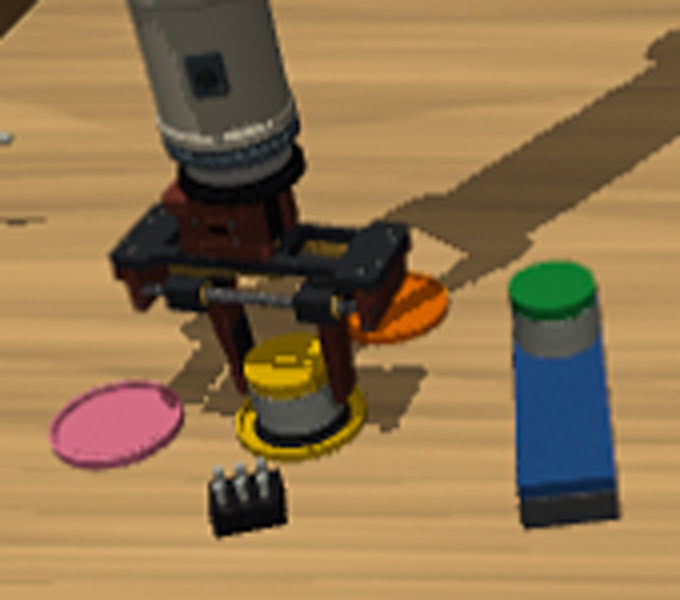

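The yellow tin is over the yellow holder (crop (295,400)) and clear of the bit block. Lowering.

{"fn": "play_rows", "kwargs": {"increments": [[[0,0,0.02,0,0.6],[0,0,0.03,0,0.6],[0,0,0.03,0,0.6],[0,0,0.01,0,0.6],[0,0,0,0,0.6],[0,0,0,0,0.6]]]}}

```text
t: 20.02
tcp_pos: [0.5052, -0.3673, 0.0177]
tool_rot: [-0.227, -3.118, -0.001]
wrist_force: [-0.3, -0.0, -1.7]
grip_width: 0.0595
```

```bash
python3 go.py 505.5 -366.5 16.6
```

```text
now shift units [-0.002  0.008  0.011]  after twist shift units [-0.002  0.008  0.011]  twist units 0.0 deg 0 | t 20.02 tcp [ 505.2 -367.3   17.7] xbear 171.7 tilt 0.89 q6 -2.1 w 59.5 F [-0.3 -0.  -1.7]
tool z (deg off down, world x,y): [-0.89  0.09] qd [-0.001  0.001  0.001  0.    -0.003  0.001]
```

{"fn": "play_rows", "kwargs": {"increments": [[[0,0,0.01,0,0.6],[0,0,0.01,0,0.6],[0,0,0,0,0.6]]]}}

```text
t: 20.27
tcp_pos: [0.5054, -0.3675, 0.017]
tool_rot: [-0.227, -3.119, 0.001]
wrist_force: [0.1, -0.1, -0.8]
grip_width: 0.0592
```

```bash
python3 go.py 505.5 -366.5 16.6
```

```text
now shift units [0.001 0.01  0.004]  after twist shift units [0.001 0.01  0.004]  twist units 0.0 deg 0 | t 20.27 tcp [ 505.4 -367.5   17. ] xbear 171.7 tilt 0.84 q6 -2.1 w 59.2 F [ 0.1 -0.1 -0.8]
tool z (deg off down, world x,y): [-0.84  0.04] qd [ 0.002 -0.004 -0.005 -0.     0.005  0.   ]
```

{"fn": "play_rows", "kwargs": {"increments": [[[0,0,0,0,0.3],[0,0,0,0,0.25],[0,0,0,0,0.15],[0,0,0,0,0.1],[0,0,0,0,0.05],[0,0,0,0,0.05]]]}}

```text
t: 20.77
tcp_pos: [0.5065, -0.3683, 0.0186]
tool_rot: [-0.227, -3.122, 0.004]
wrist_force: [0.1, 0.7, -0.2]
grip_width: 0.0834
```

{"fn": "play_rows", "kwargs": {"increments": [[[0,0,-0.05,0,0.05],[0,0,-0.12,0,0],[0,0,-0.2,0,0],[0,0,-0.25,0,0],[0,0,-0.25,0,0],[0,0,-0.18,0,0],[0,0,-0.1,0,0],[0,0,-0.04,0,0]]]}}

```text
t: 21.43
tcp_pos: [0.5071, -0.3674, 0.1463]
tool_rot: [-0.227, -3.12, 0.002]
wrist_force: [0.8, 0.6, 0.5]
grip_width: 0.0881
```

```bash
python3 go.py 454.8 -193.4 110 9.5;python3 - <<'E'
from h import *
f=grab("scene");crop(f,60,110,230,260,4,"s9")
E
```

```text
now shift units [0.764 1.647 0.369]  after twist shift units [0.223 1.802 0.369]  twist units -0.198 deg -17.8 | t 21.43 tcp [ 507.1 -367.4  146.3] xbear 171.7 tilt 0.75 q6 -2.1 w 88.1 F [0.8 0.6 0.5]
tool z (deg off down, world x,y): [-0.75 -0.03] qd [ 0.001 -0.017 -0.097  0.002  0.094  0.001]
```

View pics/s9.png

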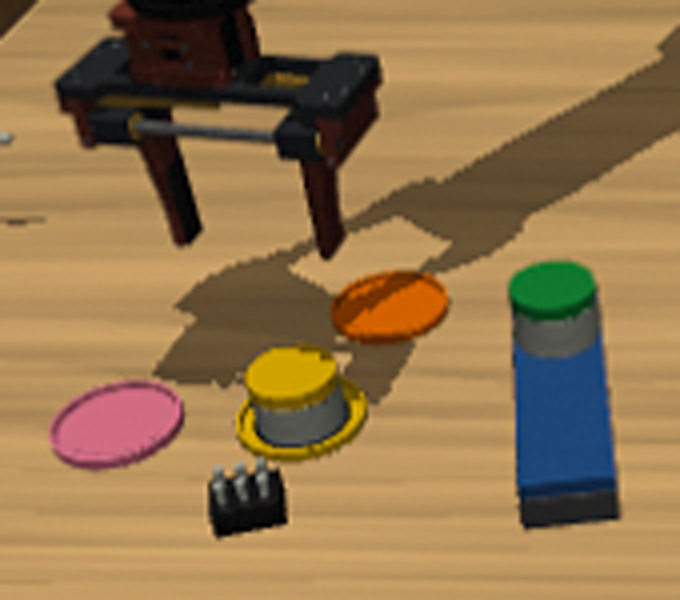

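The yellow tin stands in its holder, (292,400) in the crop, and the bit block (247,500) is untouched. Next the green tin; it is round, so no twist is needed.

{"fn": "play_rows", "kwargs": {"increments": [[[0.05,0.1,0,0,0],[0.1,0.2,0,0,0],[0.13,0.28,0,0,0],[0.14,0.3,0,0,0],[0.13,0.27,0,0,0],[0.09,0.2,0,0,0],[0.05,0.1,0,0,0],[0.02,0.05,0,0,0]]]}}

```text
t: 22.15
tcp_pos: [0.4538, -0.2032, 0.1386]
tool_rot: [-0.232, -3.111, -0.004]
wrist_force: [0.1, -0.1, -0.1]
grip_width: 0.088
```

```bash
python3 go.py 454.8 -193.4 100
```

```text
now shift units [-0.004  0.098  0.386]  after twist shift units [-0.004  0.098  0.386]  twist units 0.0 deg 0 | t 22.15 tcp [ 453.8 -203.2  138.6] xbear 171.5 tilt 1.26 q6 -1.91 w 88.0 F [ 0.1 -0.1 -0.1]
tool z (deg off down, world x,y): [-1.24  0.24] qd [ 0.108 -0.118  0.122 -0.     0.003  0.099]
```

{"fn": "play_rows", "kwargs": {"increments": [[[0,0.05,0.18,0,0],[0,0,0.13,0,0],[0,0,0.08,0,0],[0,0,0.05,0,0],[0,0,0.03,0,0],[0,0,0,0,0],[0,0,0,0,0]]]}}

```text
t: 22.73
tcp_pos: [0.4533, -0.2003, 0.087]
tool_rot: [-0.234, -3.108, -0.003]
wrist_force: [-0.6, -0.5, -0.9]
grip_width: 0.0875
```

```bash
python3 go.py 454.8 -193.4 53
```

```text
now shift units [-0.013  0.07   0.34 ]  after twist shift units [-0.013  0.07   0.34 ]  twist units 0.0 deg 0 | t 22.73 tcp [ 453.3 -200.3   87. ] xbear 171.4 tilt 1.41 q6 -1.9 w 87.5 F [-0.6 -0.5 -0.9]
tool z (deg off down, world x,y): [-1.39  0.22] qd [-0.01   0.013 -0.003  0.    -0.001 -0.002]
```

{"fn": "play_rows", "kwargs": {"increments": [[[-0.01,0.04,0,0,0],[0,0.03,0,0,0],[0,0,0.06,0,0],[0,0,0.08,0,0],[0,0,0.08,0,0],[0,0,0.05,0,0],[0,0,0.03,0,0],[0,0,0,0,0]]]}}

```text
t: 23.4
tcp_pos: [0.4557, -0.1935, 0.0554]
tool_rot: [-0.235, -3.111, -0.001]
wrist_force: [0.4, 0.8, -0.1]
grip_width: 0.088
```

```bash
python3 go.py 454.8 -193.4 53;python3 - <<'E'
from h import *
f=grab("scene");crop(f,130,80,290,230,4,"s10")
E
```

```text
now shift units [0.009 0.    0.024]  after twist shift units [0.009 0.    0.024]  twist units 0.0 deg 0 | t 23.4 tcp [ 455.7 -193.5   55.4] xbear 171.4 tilt 1.26 q6 -1.88 w 88.0 F [ 0.4  0.8 -0.1]
tool z (deg off down, world x,y): [-1.26  0.15] qd [-0.     0.001  0.007 -0.001 -0.001 -0.002]
```

View pics/s10.png

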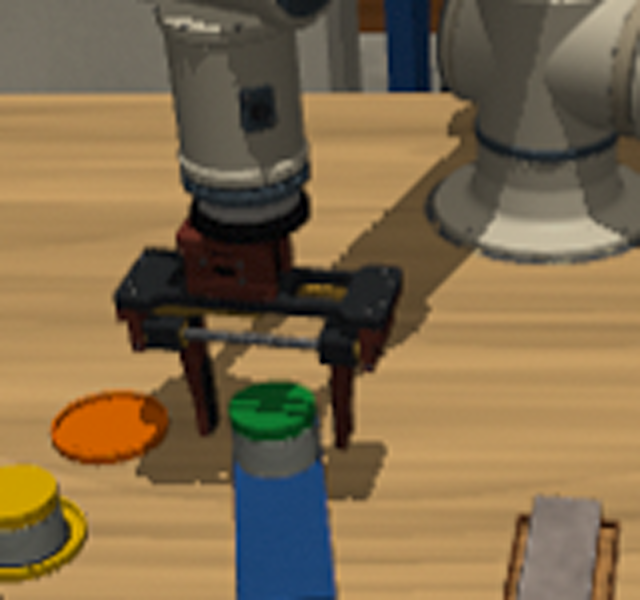

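The green tin (273,425) is centred between the fingers. Gripping and lifting.

{"fn": "play_rows", "kwargs": {"increments": [[[0,0,0.02,0,0.05],[0,0,0,0,0.15],[0,0,0,0,0.25],[0,0,0,0,0.35],[0,0,0,0,0.5],[0,0,0,0,0.6],[0,0,0,0,0.6],[0,0,0,0,0.6]]]}}

```text
t: 24.12
tcp_pos: [0.4561, -0.194, 0.0543]
tool_rot: [-0.236, -3.112, -0.001]
wrist_force: [0.8, 0.0, -1.0]
grip_width: 0.0596
```

{"fn": "play_rows", "kwargs": {"increments": [[[0,0,-0.03,0,0.6],[0,0,-0.06,0,0.6],[0,0,-0.1,0,0.6],[0,0,-0.12,0,0.6],[0,0,-0.12,0,0.6],[0,0,-0.12,0,0.6],[0,0,-0.12,0,0.6],[0,0,0,0,0.6]]]}}

```text
t: 24.78
tcp_pos: [0.4572, -0.1938, 0.1284]
tool_rot: [-0.235, -3.111, -0.001]
wrist_force: [1.2, 0.2, -1.4]
grip_width: 0.0596
```

```bash
python3 go.py 564 370 60;python3 - <<'E'
from h import *
f=grab("scene");crop(f,130,60,290,210,4,"s11")
E
```

```text
now shift units [-0.222  5.735  0.674]  after twist shift units [-0.222  5.735  0.674]  twist units 0.0 deg 0 | t 24.78 tcp [ 457.2 -193.8  128.4] xbear 171.3 tilt 1.24 q6 -1.88 w 59.6 F [ 1.2  0.2 -1.4]
tool z (deg off down, world x,y): [-1.24  0.14] qd [ 0.     0.001  0.007  0.002 -0.01   0.001]
```

View pics/s11.png

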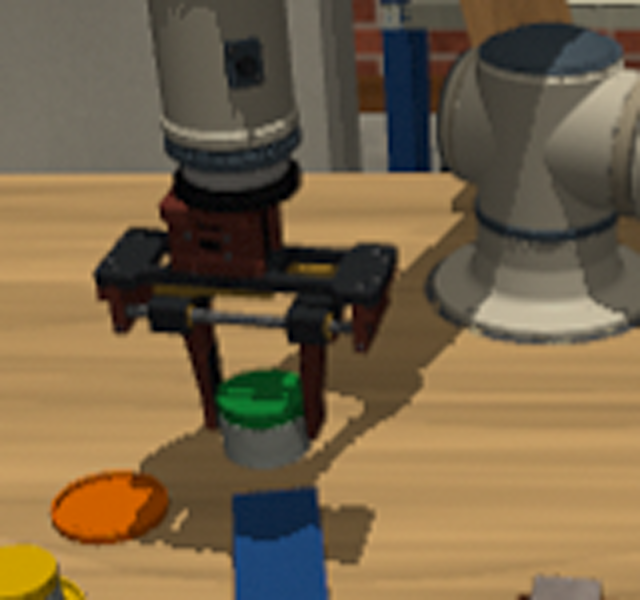

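{"fn": "play_rows", "kwargs": {"increments": [[[-0.01,0.1,0,0,0.6],[-0.01,0.2,0,0,0.6],[-0.02,0.3,0,0,0.6],[-0.02,0.35,0,0,0.6],[-0.02,0.38,0,0,0.6],[-0.02,0.38,0,0,0.6],[-0.02,0.38,0,0,0.6],[-0.02,0.38,0,0,0.6]]]}}

```text
t: 25.5
tcp_pos: [0.5075, 0.0552, 0.1217]
tool_rot: [-0.256, -3.102, 0.0]
wrist_force: [1.4, -0.6, -2.9]
grip_width: 0.0598
```

```bash
python3 go.py 564 370 60
```

```text
now shift units [-0.058  3.199  0.608]  after twist shift units [-0.058  3.199  0.608]  twist units 0.0 deg 0 | t 25.5 tcp [507.5  55.2 121.7] xbear 170.6 tilt 1.65 q6 -1.37 w 59.8 F [ 1.4 -0.6 -2.9]
tool z (deg off down, world x,y): [-1.64  0.13] qd [ 0.92   0.365 -0.312  0.027 -0.045  0.921]
```

{"fn": "play_rows", "kwargs": {"increments": [[[0,0.36,0,0,0.6],[0,0.36,0,0,0.6],[0,0.36,0,0,0.6],[-0.01,0.36,0,0,0.6],[-0.01,0.34,0,0,0.6],[-0.02,0.3,0,0,0.6],[-0.01,0.24,0,0,0.6],[0,0.16,0,0,0.6]]]}}

```text
t: 26.17
tcp_pos: [0.5454, 0.3224, 0.1116]
tool_rot: [-0.244, -3.091, 0.003]
wrist_force: [-0.1, -0.3, -1.6]
grip_width: 0.0595
```

```bash
python3 go.py 564 370 60
```

```text
now shift units [-0.13   0.501  0.509]  after twist shift units [-0.13   0.501  0.509]  twist units 0.0 deg 0 | t 26.17 tcp [545.4 322.4 111.6] xbear 171.0 tilt 2.37 q6 -0.94 w 59.5 F [-0.1 -0.3 -1.6]
tool z (deg off down, world x,y): [-2.37  0.08] qd [ 0.283  0.349 -0.364  0.005  0.04   0.266]
```

{"fn": "play_rows", "kwargs": {"increments": [[[-0.06,0.12,0,0,0.6],[-0.05,0.1,0,0,0.6],[-0.02,0.08,0,0,0.6],[0,0.05,0,0,0.6],[0,0,0,0,0.6],[0,0,0,0,0.6]]]}}

```text
t: 26.67
tcp_pos: [0.5582, 0.3642, 0.1029]
tool_rot: [-0.231, -3.08, 0.01]
wrist_force: [0.3, 0.3, -2.6]
grip_width: 0.0596
```

```bash
python3 go.py 564 370 60
```

```text
now shift units [-0.071  0.07   0.425]  after twist shift units [-0.071  0.07   0.425]  twist units 0.0 deg 0 | t 26.67 tcp [558.2 364.2 102.9] xbear 171.4 tilt 3.03 q6 -0.9 w 59.6 F [ 0.3  0.3 -2.6]
tool z (deg off down, world x,y): [-3.03 -0.14] qd [0.009 0.006 0.005 0.003 0.002 0.005]
```

{"fn": "play_rows", "kwargs": {"increments": [[[-0.02,0.02,-0.04,0,0.6],[-0.02,0.02,-0.08,0,0.6],[-0.02,0.02,-0.13,0,0.6],[-0.01,0.01,-0.18,0,0.6],[0,0,-0.22,0,0.6],[0,0,0,0,0.6],[0,0,0,0,0.6],[0,0,0,0,0.6]]]}}

```text
t: 27.33
tcp_pos: [0.5711, 0.3668, 0.1735]
tool_rot: [-0.24, -3.081, 0.01]
wrist_force: [0.3, 0.2, -2.2]
grip_width: 0.0598
```

```bash
python3 go.py 564 370 60
```

```text
now shift units [0.018 0.032 1.137]  after twist shift units [0.018 0.032 1.137]  twist units 0.0 deg 0 | t 27.33 tcp [571.1 366.8 173.5] xbear 171.1 tilt 2.93 q6 -0.9 w 59.8 F [ 0.3  0.2 -2.2]
tool z (deg off down, world x,y): [-2.93 -0.13] qd [-0.008  0.001  0.013 -0.001 -0.006  0.002]
```

{"fn": "play_rows", "kwargs": {"increments": [[[0,0,0.2,0,0.6],[0,0,0.2,0,0.6],[0,0,0.15,0,0.6],[0,0,0.11,0,0.6],[0,0,0.08,0,0.6],[0,0,0.05,0,0.6],[0,0,0.02,0,0.6],[0,0,0,0,0.6]]]}}

```text
t: 28.0
tcp_pos: [0.5652, 0.3644, 0.0838]
tool_rot: [-0.242, -3.077, 0.014]
wrist_force: [-0.4, -0.2, -2.2]
grip_width: 0.0594
```

```bash
python3 go.py 564 370 60
```

```text
now shift units [0.008 0.057 0.238]  after twist shift units [0.008 0.057 0.238]  twist units 0.0 deg 0 | t 28.0 tcp [565.2 364.4  83.8] xbear 171.0 tilt 3.19 q6 -0.9 w 59.4 F [-0.4 -0.2 -2.2]
tool z (deg off down, world x,y): [-3.17 -0.28] qd [-0.001  0.     0.003 -0.     0.001  0.001]
```

{"fn": "play_rows", "kwargs": {"increments": [[[0,0.03,0.03,0,0.6],[0,0.03,0.07,0,0.6],[0,0,0.1,0,0.6],[0,0,0.12,0,0.6],[0,0,0.1,0,0.6],[0,0,0.06,0,0.6],[0,0,0,0,0.6],[0,0,0,0,0.6]]]}}

```text
t: 28.67
tcp_pos: [0.5643, 0.3716, 0.0325]
tool_rot: [-0.241, -3.08, 0.011]
wrist_force: [0.1, 0.5, -2.2]
grip_width: 0.0595
```

```bash
python3 go.py 564 370 17.3;python3 - <<'E'
from h import *
f=grab("scene");crop(f,350,130,500,260,5,"s12")
E
```

```text
now shift units [-0.008 -0.014  0.152]  after twist shift units [-0.008 -0.014  0.152]  twist units 0.0 deg 0 | t 28.67 tcp [564.3 371.6  32.5] xbear 171.0 tilt 3.02 q6 -0.89 w 59.5 F [ 0.1  0.5 -2.2]
tool z (deg off down, world x,y): [-3.01 -0.19] qd [-0.     0.01   0.018 -0.002 -0.009 -0.002]
```

View pics/s12.png

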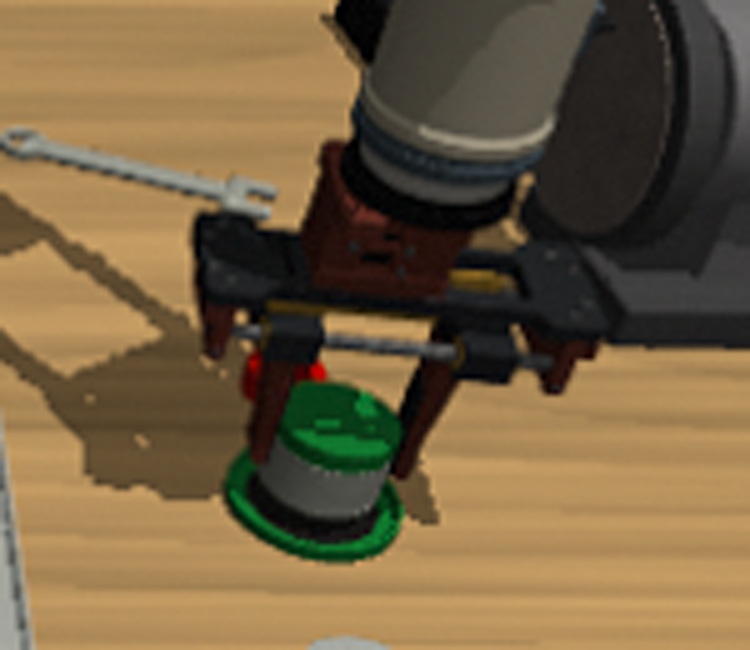

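The green tin is inside the green holder ring (crop (330,480)), the tape ring behind it is clear. Lowering.

{"fn": "play_rows", "kwargs": {"increments": [[[0,-0.01,0.03,0,0.6],[0,0,0.04,0,0.6],[0,0,0.04,0,0.6],[0,0,0.02,0,0.6],[0,0,0.01,0,0.6],[0,0,0,0,0.6],[0,0,0,0,0.6]]]}}

```text
t: 29.3
tcp_pos: [0.5643, 0.3706, 0.019]
tool_rot: [-0.242, -3.082, 0.009]
wrist_force: [0.0, -0.0, -2.7]
grip_width: 0.0592
```

```bash
python3 go.py 564 370 17.3
```

```text
now shift units [ 0.001 -0.006  0.018]  after twist shift units [ 0.001 -0.006  0.018]  twist units 0.0 deg 0 | t 29.3 tcp [564.3 370.6  19. ] xbear 171.0 tilt 2.87 q6 -0.9 w 59.2 F [ 0.  -0.  -2.7]
tool z (deg off down, world x,y): [-2.86 -0.11] qd [ 0.    -0.     0.002  0.001  0.001 -0.003]
```

{"fn": "play_rows", "kwargs": {"increments": [[[0,0,0.01,0,0.6],[0,0,0.02,0,0.6],[0,0,0.02,0,0.6],[0,0,0,0,0.6]]]}}

```text
t: 29.63
tcp_pos: [0.5646, 0.3709, 0.0188]
tool_rot: [-0.242, -3.085, 0.007]
wrist_force: [0.1, 0.3, -3.1]
grip_width: 0.0597
```

```bash
python3 go.py 564 370 17.3
```

```text
now shift units [ 0.003 -0.009  0.015]  after twist shift units [ 0.003 -0.009  0.015]  twist units 0.0 deg 0 | t 29.63 tcp [564.6 370.9  18.8] xbear 171.0 tilt 2.72 q6 -0.9 w 59.7 F [ 0.1  0.3 -3.1]
tool z (deg off down, world x,y): [-2.72 -0.04] qd [-0.001 -0.014 -0.01  -0.     0.012 -0.   ]
```

{"fn": "play_rows", "kwargs": {"increments": [[[0,0,0.03,0,0.6],[0,0,0.03,0,0.6]]]}}

```text
t: 29.8
tcp_pos: [0.5647, 0.3713, 0.0175]
tool_rot: [-0.242, -3.087, 0.004]
wrist_force: [-8.8, -4.6, 16.1]
grip_width: 0.0598
```

```bash
python3 go.py 564 370 17.3; python3 - <<'E'
from h import *
f=grab("scene");crop(f,370,180,450,250,8,"s13")
E
```

```text
now shift units [ 0.005 -0.014  0.002]  after twist shift units [ 0.005 -0.014  0.002]  twist units 0.0 deg 0 | t 29.8 tcp [564.7 371.3  17.5] xbear 171.0 tilt 2.59 q6 -0.9 w 59.8 F [-8.8 -4.6 16.1]
tool z (deg off down, world x,y): [-2.59  0.05] qd [ 0.002 -0.01   0.015 -0.    -0.024 -0.002]
```

View pics/s13.png

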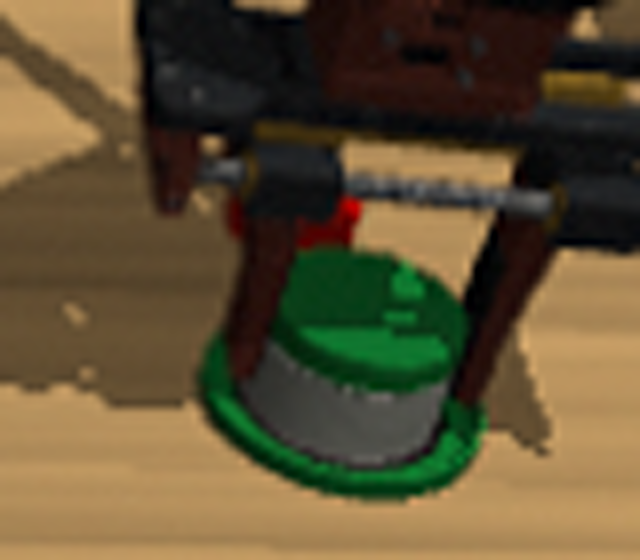

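Contact at 16 N, tin seated within the ring ((350,360) in the crop). Releasing.

{"fn": "play_rows", "kwargs": {"increments": [[[0,0,0,0,0.6],[0,0,0,0,0.3],[0,0,0,0,0.25],[0,0,0,0,0.15],[0,0,0,0,0.1],[0,0,0,0,0.05],[0,0,0,0,0.05]]]}}

```text
t: 30.43
tcp_pos: [0.5661, 0.3722, 0.0188]
tool_rot: [-0.242, -3.091, -0.0]
wrist_force: [-0.7, -0.0, 0.2]
grip_width: 0.0833
```

{"fn": "play_rows", "kwargs": {"increments": [[[0,0,-0.04,0,0.05],[0,0,-0.08,0,0],[0,0,-0.14,0,0],[0,0,-0.2,0,0],[0,0,-0.25,0,0],[0,0,-0.25,0,0],[0,0,0,0,0],[0,0,0,0,0]]]}}

```text
t: 31.1
tcp_pos: [0.5701, 0.3717, 0.124]
tool_rot: [-0.242, -3.091, -0.001]
wrist_force: [-0.3, -1.1, -1.1]
grip_width: 0.0879
```

```bash
python3 go.py 504 -185 110 9.3; python3 - <<'E'
from meas import *
f=grab("scene");crop(f,350,130,500,260,5,"s14")
f=grab("top");H=hsv(f)
I=lambda lo,hi:cv2.inRange(H,np.array(lo),np.array(hi))
rect(f,box(I((100,120,30),(125,255,255)),270,145,320,240),.04,"case(210x62)")
Y=I((20,150,60),(32,255,255));circ(f,box(Y,335,165,375,215),.009,"yellow all");crop(f,260,130,420,250,4,"t14")
E
```

```text
now shift units [-0.221 -5.601  0.147]  after twist shift units [ 1.546 -5.388  0.147]  twist units -0.203 deg -18.3 | t 31.1 tcp [570.1 371.7 124. ] xbear 171.0 tilt 2.34 q6 -0.9 w 87.9 F [-0.3 -1.1 -1.1]
tool z (deg off down, world x,y): [-2.34  0.2 ] qd [-0.001 -0.035 -0.065 -0.     0.027  0.001]
case(210x62) c [ 503.8 -185.5] size [ 61.3 208. ] long axis deg 9.5
yellow all c [ 505.5 -366.7] d 89.3
```

View pics/s14.png

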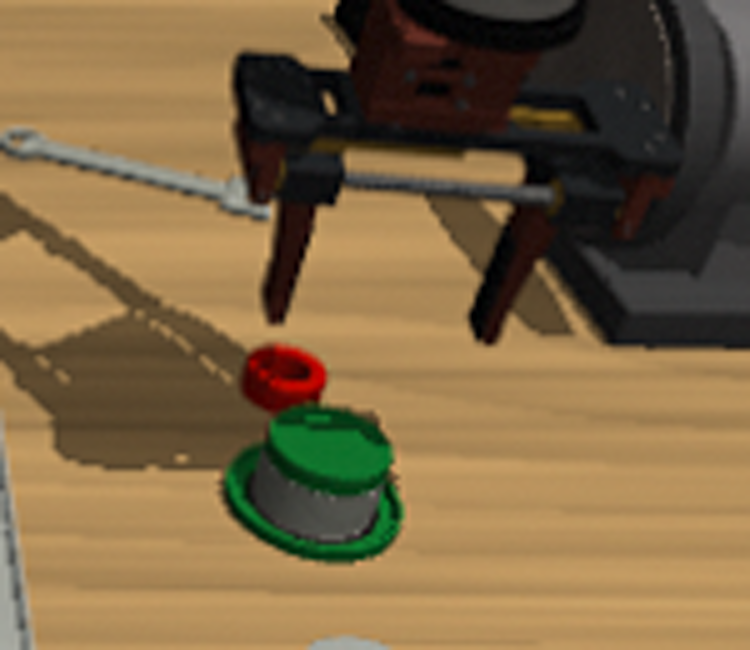

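View pics/t14.png

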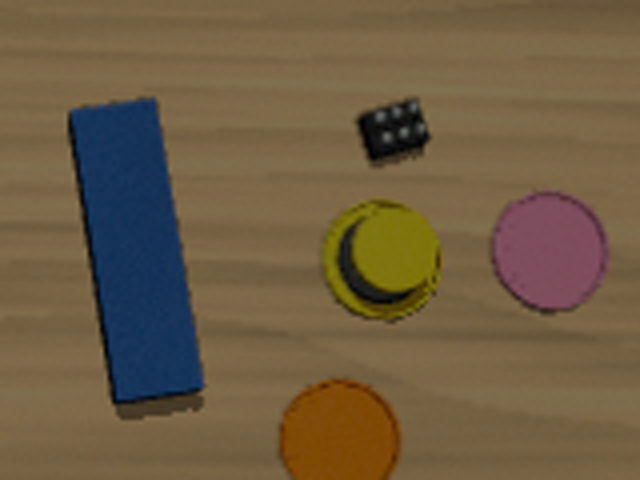

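Both tins stand in their holders, the tape ring and bit block have not moved, and the case is clear: centre (503.8,-185.5), bearing 9.5°. Going to the case.

{"fn": "play_rows", "kwargs": {"increments": [[[-0.01,-0.1,0,-0.03,0],[0,-0.2,0,-0.04,0],[0.03,-0.3,0,-0.05,0],[0.05,-0.35,0,-0.05,0],[0.09,-0.38,0,-0.04,0],[0.11,-0.38,0,0,0],[0.11,-0.38,0,0,0],[0.11,-0.38,0,0,0]]]}}

```text
t: 31.87
tcp_pos: [0.5369, 0.1171, 0.1107]
tool_rot: [0.313, -3.067, -0.009]
wrist_force: [0.3, -0.5, 0.7]
grip_width: 0.0879
```

```bash
python3 go.py 503.8 -185.5 100 9.5
```

```text
now shift units [ 0.929 -2.898  0.126]  after twist shift units [ 0.818 -2.931  0.126]  twist units 0.024 deg 2.2 | t 31.87 tcp [536.9 117.1 110.7] xbear -168.3 tilt 3.35 q6 -1.63 w 87.9 F [ 0.3 -0.5  0.7]
tool z (deg off down, world x,y): [-3.35 -0.02] qd [-0.832 -0.414  0.455 -0.049 -0.008 -0.837]
```

{"fn": "play_rows", "kwargs": {"increments": [[[0.1,-0.34,-0.02,0.02,0],[0.1,-0.34,-0.02,0,0],[0.1,-0.34,-0.02,0,0],[0.1,-0.34,-0.02,0,0],[0.09,-0.32,-0.02,0,0],[0.08,-0.28,0,0,0],[0.06,-0.22,0,0,0],[0.03,-0.12,0,0,0]]]}}

```text
t: 32.53
tcp_pos: [0.5018, -0.1365, 0.1109]
tool_rot: [0.254, -3.054, -0.01]
wrist_force: [0.2, 0.3, 0.2]
grip_width: 0.0878
```

```bash
python3 go.py 503.8 -185.5 100 9.5
```

```text
now shift units [ 0.053 -0.488  0.107]  after twist shift units [ 0.053 -0.488  0.107]  twist units 0.001 deg 0.0 | t 32.53 tcp [ 501.8 -136.5  110.9] xbear -170.5 tilt 4.43 q6 -2.05 w 87.8 F [0.2 0.3 0.2]
tool z (deg off down, world x,y): [-4.43  0.01] qd [-0.288  0.07  -0.037 -0.009 -0.008 -0.271]
```

{"fn": "play_rows", "kwargs": {"increments": [[[0.02,-0.14,-0.03,0,0],[0.02,-0.1,-0.08,0,0],[0,-0.08,-0.13,0,0],[0,-0.04,-0.18,0,0],[0,0,-0.24,0,0],[0,0,0,0,0],[0,0,0,0,0],[0,0,0,0,0]]]}}

```text
t: 33.2
tcp_pos: [0.5044, -0.177, 0.1704]
tool_rot: [0.245, -3.039, -0.021]
wrist_force: [0.8, 0.6, 0.5]
grip_width: 0.0878
```

```bash
python3 go.py 503.8 -185.5 100 9.5
```

```text
now shift units [-0.045 -0.098  0.701]  after twist shift units [-0.044 -0.099  0.701]  twist units -0.002 deg -0.2 | t 33.2 tcp [ 504.4 -177.   170.4] xbear -170.7 tilt 5.35 q6 -2.12 w 87.8 F [0.8 0.6 0.5]
tool z (deg off down, world x,y): [-5.33  0.37] qd [ 0.004  0.011  0.022  0.004 -0.006 -0.001]
```

{"fn": "play_rows", "kwargs": {"increments": [[[0,0,0.25,0,0],[0,0,0.25,0,0],[0,0,0.18,0,0],[0,0,0.1,0,0],[0,0,0.06,0,0],[0,0,0.03,0,0],[0,0,0,0,0]]]}}

```text
t: 33.78
tcp_pos: [0.4936, -0.1734, 0.0747]
tool_rot: [0.25, -3.033, -0.027]
wrist_force: [-0.3, 0.8, -0.1]
grip_width: 0.0877
```

```bash
python3 go.py 503.8 -185.5 100 9.5
```

```text
now shift units [-0.056 -0.13  -0.263]  after twist shift units [-0.056 -0.13  -0.263]  twist units -0.0 deg -0.0 | t 33.78 tcp [ 493.6 -173.4   74.7] xbear -170.5 tilt 5.72 q6 -2.12 w 87.7 F [-0.3  0.8 -0.1]
tool z (deg off down, world x,y): [-5.68  0.54] qd [ 0.003 -0.     0.     0.     0.005  0.   ]
```

{"fn": "play_rows", "kwargs": {"increments": [[[0,0,-0.2,0,0],[0,0,-0.2,0,0]]]}}

```text
t: 33.95
tcp_pos: [0.4954, -0.1727, 0.1112]
tool_rot: [0.25, -3.025, -0.032]
wrist_force: [0.3, 0.2, -0.2]
grip_width: 0.0875
```

```bash
python3 go.py 503.8 -185.5 100 9.5
```

```text
now shift units [-0.073 -0.143  0.101]  after twist shift units [-0.073 -0.143  0.101]  twist units 0.0 deg 0.0 | t 33.95 tcp [ 495.4 -172.7  111.2] xbear -170.5 tilt 6.18 q6 -2.12 w 87.5 F [ 0.3  0.2 -0.2]
tool z (deg off down, world x,y): [-6.12  0.72] qd [ 0.013 -0.009 -0.38   0.001  0.433 -0.002]
```

{"fn": "play_rows", "kwargs": {"increments": [[[0,0,0,0,0]]]}}

```text
t: 34.03
tcp_pos: [0.4974, -0.1734, 0.1157]
tool_rot: [0.25, -3.031, -0.028]
wrist_force: [0.6, 0.7, 1.2]
grip_width: 0.0881
```

```bash
python3 go.py 503.8 -185.5 100 9.5
```

```text
now shift units [-0.058 -0.134  0.148]  after twist shift units [-0.058 -0.134  0.148]  twist units 0.0 deg 0.0 | t 34.03 tcp [ 497.4 -173.4  115.7] xbear -170.5 tilt 5.82 q6 -2.12 w 88.1 F [0.6 0.7 1.2]
tool z (deg off down, world x,y): [-5.78  0.58] qd [ 0.001  0.011  0.033 -0.    -0.033  0.001]
```

{"fn": "play_rows", "kwargs": {"increments": [[[0,0,0,0,0],[0,0,0,0,0]]]}}

```text
t: 34.2
tcp_pos: [0.4985, -0.1738, 0.1172]
tool_rot: [0.251, -3.035, -0.025]
wrist_force: [-0.3, 0.9, 0.4]
grip_width: 0.0877
```

```bash
python3 go.py 503.8 -185.5 100 9.5
```

```text
now shift units [-0.049 -0.128  0.165]  after twist shift units [-0.049 -0.128  0.165]  twist units 0.0 deg 0.0 | t 34.2 tcp [ 498.5 -173.8  117.2] xbear -170.5 tilt 5.6 q6 -2.12 w 87.7 F [-0.3  0.9  0.4]
tool z (deg off down, world x,y): [-5.57  0.49] qd [-0.001  0.001  0.006  0.001 -0.007  0.001]
```

{"fn": "play_rows", "kwargs": {"increments": [[[-0.15,0,0,0,0],[0,0,0,0,0],[0,0,0,0,0]]]}}

```text
t: 34.45
tcp_pos: [0.513, -0.1714, 0.1145]
tool_rot: [0.25, -3.034, -0.025]
wrist_force: [-0.2, -0.4, 1.1]
grip_width: 0.0882
```

```bash
python3 go.py 503.8 -185.5 100 9.5
```

```text
now shift units [ 0.1   -0.128  0.152]  after twist shift units [ 0.1   -0.128  0.152]  twist units -0.0 deg -0.0 | t 34.45 tcp [ 513.  -171.4  114.5] xbear -170.5 tilt 5.64 q6 -2.11 w 88.2 F [-0.2 -0.4  1.1]
tool z (deg off down, world x,y): [-5.61  0.49] qd [ 0.007  0.018  0.003  0.008 -0.02   0.006]
```

{"fn": "play_rows", "kwargs": {"increments": [[[0,-0.13,0,0,0],[0,0,0,0,0],[0,0,0,0,0]]]}}

```text
t: 34.7
tcp_pos: [0.5139, -0.1854, 0.1126]
tool_rot: [0.251, -3.031, -0.027]
wrist_force: [0.1, 0.6, -0.1]
grip_width: 0.088
```

```bash
python3 go.py 503.8 -185.5 100 9.5|tail -2
```

```text
now shift units [0.087 0.012 0.135]  after twist shift units [0.087 0.012 0.135]  twist units 0.0 deg 0.0 | t 34.7 tcp [ 513.9 -185.4  112.6] xbear -170.5 tilt 5.8 q6 -2.13 w 88.0 F [ 0.1  0.6 -0.1]
tool z (deg off down, world x,y): [-5.76  0.53] qd [-0.026  0.01   0.    -0.018 -0.007 -0.016]
```

{"fn": "play_rows", "kwargs": {"increments": [[[0,0,-0.2,0,0],[0,0,-0.2,0,0],[0,0,-0.2,0,0],[0,0,-0.2,0,0]]]}}

```text
t: 35.03
tcp_pos: [0.518, -0.1866, 0.1874]
tool_rot: [0.246, -3.019, -0.036]
wrist_force: [0.6, -0.2, 1.1]
grip_width: 0.0878
```

```bash
python3 go.py 503.8 -185.5 100 9.5
```

```text
now shift units [0.042 0.005 0.884]  after twist shift units [0.042 0.005 0.884]  twist units -0.001 deg -0.1 | t 35.03 tcp [ 518.  -186.6  187.4] xbear -170.6 tilt 6.58 q6 -2.13 w 87.8 F [ 0.6 -0.2  1.1]
tool z (deg off down, world x,y): [-6.51  0.84] qd [ 0.005  0.071 -0.495 -0.003  0.444 -0.005]
```

{"fn": "play_rows", "kwargs": {"increments": [[[0,0,0,0,0],[0,0,0,0,0],[0,0,0,0,0]]]}}

```text
t: 35.28
tcp_pos: [0.5191, -0.1879, 0.1912]
tool_rot: [0.244, -3.026, -0.031]
wrist_force: [0.3, 0.4, 0.8]
grip_width: 0.0878
```

```bash
python3 go.py 503.8 -185.5 100 9.5
```

```text
now shift units [0.051 0.022 0.923]  after twist shift units [0.051 0.022 0.923]  twist units -0.002 deg -0.2 | t 35.28 tcp [ 519.1 -187.9  191.2] xbear -170.7 tilt 6.18 q6 -2.13 w 87.8 F [0.3 0.4 0.8]
tool z (deg off down, world x,y): [-6.13  0.68] qd [-0.003  0.004  0.025  0.001 -0.011 -0.001]
```

{"fn": "play_rows", "kwargs": {"increments": [[[0,0,0.3,0,0],[0,0,0.3,0,0],[0,0,0.1,0,0]]]}}

```text
t: 35.53
tcp_pos: [0.5118, -0.1876, 0.1198]
tool_rot: [0.244, -3.029, -0.028]
wrist_force: [-0.9, 0.2, -0.9]
grip_width: 0.088
```

```bash
python3 go.py 503.8 -185.5 100 9.5
```

```text
now shift units [0.056 0.028 0.205]  after twist shift units [0.056 0.028 0.205]  twist units -0.002 deg -0.2 | t 35.53 tcp [ 511.8 -187.6  119.8] xbear -170.7 tilt 5.96 q6 -2.13 w 88.0 F [-0.9  0.2 -0.9]
tool z (deg off down, world x,y): [-5.92  0.6 ] qd [-0.008 -0.01   0.206  0.001 -0.2   -0.   ]
```

{"fn": "play_rows", "kwargs": {"increments": [[[0,0,0,0,0],[0,0,0,0,0],[0,0,0,0,0]]]}}

```text
t: 35.78
tcp_pos: [0.5088, -0.1865, 0.1148]
tool_rot: [0.243, -3.021, -0.035]
wrist_force: [-1.0, -0.9, 0.1]
grip_width: 0.0879
```

```bash
python3 go.py 503.8 -185.5 100 9.5
```

```text
now shift units [0.032 0.013 0.153]  after twist shift units [0.032 0.013 0.153]  twist units -0.002 deg -0.2 | t 35.78 tcp [ 508.8 -186.5  114.8] xbear -170.7 tilt 6.5 q6 -2.13 w 87.9 F [-1.  -0.9  0.1]
tool z (deg off down, world x,y): [-6.44  0.81] qd [-0.001 -0.002 -0.005  0.001  0.009 -0.   ]
```

{"fn": "play_rows", "kwargs": {"increments": [[[0,0,0,0,0],[0,0,0,0,0],[0,0,0,0,0],[0,0,0,0,0],[0,0,0,0,0],[0,0,0,0,0]]]}}

```text
t: 36.28
tcp_pos: [0.5114, -0.1875, 0.1203]
tool_rot: [0.244, -3.028, -0.03]
wrist_force: [-0.5, -0.1, 0.2]
grip_width: 0.0874
```

```bash
python3 go.py 503.8 -185.5 100 9.5
```

```text
now shift units [0.051 0.026 0.21 ]  after twist shift units [0.051 0.026 0.21 ]  twist units -0.002 deg -0.2 | t 36.28 tcp [ 511.4 -187.5  120.3] xbear -170.7 tilt 6.05 q6 -2.13 w 87.4 F [-0.5 -0.1  0.2]
tool z (deg off down, world x,y): [-6.01  0.63] qd [ 0.    -0.003 -0.01  -0.    -0.    -0.   ]
```

{"fn": "play_rows", "kwargs": {"increments": [[[0.08,0,0,0,0],[0.08,0,0,0,0],[0.08,0,0,0,0],[0.08,0,0,0,0],[0.08,0,0,0,0],[0,0,0,0,0],[0,0,0,0,0]]]}}

```text
t: 36.87
tcp_pos: [0.4672, -0.1948, 0.1255]
tool_rot: [0.243, -3.028, -0.029]
wrist_force: [0.3, -0.1, -0.0]
grip_width: 0.0881
```

```bash
python3 go.py 503.8 -185.5 100 9.5
```

```text
now shift units [-0.4    0.027  0.216]  after twist shift units [-0.4    0.026  0.216]  twist units -0.003 deg -0.3 | t 36.87 tcp [ 467.2 -194.8  125.5] xbear -170.8 tilt 6.02 q6 -2.17 w 88.1 F [ 0.3 -0.1 -0. ]
tool z (deg off down, world x,y): [-5.98  0.6 ] qd [-0.012 -0.028  0.019 -0.004  0.005 -0.006]
```

{"fn": "play_rows", "kwargs": {"increments": [[[-0.08,0,0,0,0],[-0.08,0,0,0,0],[-0.08,0,0,0,0],[-0.08,0,0,0,0],[-0.08,0,0,0,0],[0,0,0,0,0],[0,0,0,0,0]]]}}

```text
t: 37.45
tcp_pos: [0.5122, -0.1871, 0.1202]
tool_rot: [0.245, -3.029, -0.029]
wrist_force: [-0.4, -0.5, 0.4]
grip_width: 0.0878
```

```bash
python3 go.py 503.8 -185.5 100 9.5
```

```text
now shift units [0.06  0.024 0.21 ]  after twist shift units [0.06  0.024 0.21 ]  twist units -0.002 deg -0.2 | t 37.45 tcp [ 512.2 -187.1  120.2] xbear -170.7 tilt 6.0 q6 -2.13 w 87.8 F [-0.4 -0.5  0.4]
tool z (deg off down, world x,y): [-5.95  0.62] qd [ 0.013  0.033 -0.02   0.004 -0.006  0.007]
```

{"fn": "play_rows", "kwargs": {"increments": [[[0,0,0,0,0],[0,0,0,0,0],[0,0,0,0,0],[0,0,0,0,0],[0,0,0,0,0],[0,0,0,0,0],[0,0,0,0,0],[0,0,0,0,0]]]}}

```text
t: 38.12
tcp_pos: [0.5116, -0.1872, 0.1201]
tool_rot: [0.244, -3.028, -0.029]
wrist_force: [0.8, -0.9, -0.1]
grip_width: 0.088
```

```bash
python3 go.py 503.8 -185.5 100 9.5
```

```text
now shift units [0.053 0.024 0.208]  after twist shift units [0.053 0.024 0.208]  twist units -0.002 deg -0.2 | t 38.12 tcp [ 511.6 -187.2  120.1] xbear -170.7 tilt 6.05 q6 -2.13 w 88.0 F [ 0.8 -0.9 -0.1]
tool z (deg off down, world x,y): [-6.    0.62] qd [ 0.001 -0.004  0.001  0.     0.001  0.001]
```

{"fn": "play_rows", "kwargs": {"increments": [[[0,0,0,0.08,0],[0,0,0,0.08,0],[0,0,0,0.08,0],[0,0,0,0.08,0],[0,0,0,0,0],[0,0,0,0,0]]]}}

```text
t: 38.62
tcp_pos: [0.5114, -0.1875, 0.1206]
tool_rot: [-0.523, -2.992, 0.011]
wrist_force: [0.3, 0.4, 0.1]
grip_width: 0.0876
```

```bash
python3 go.py 503.8 -185.5 100 9.5
```

```text
now shift units [ 0.057 -0.002  0.213]  after twist shift units [0.051 0.026 0.213]  twist units -0.327 deg -29.4 | t 38.62 tcp [ 511.4 -187.5  120.6] xbear 160.1 tilt 6.0 q6 -1.62 w 87.6 F [0.3 0.4 0.1]
tool z (deg off down, world x,y): [-5.96  0.6 ] qd [-0.    -0.002 -0.     0.     0.     0.033]
```

{"fn": "play_rows", "kwargs": {"increments": [[[0,0,0,-0.08,0],[0,0,0,-0.08,0],[0,0,0,-0.08,0],[0,0,0,-0.08,0],[0,0,0,0,0],[0,0,0,0,0]]]}}

```text
t: 39.12
tcp_pos: [0.5114, -0.1876, 0.1209]
tool_rot: [0.255, -3.028, -0.029]
wrist_force: [0.1, 0.0, 0.1]
grip_width: 0.088
```

```bash
python3 go.py 503.8 -185.5 100 9.5
```

```text
now shift units [0.05  0.027 0.216]  after twist shift units [0.05  0.027 0.216]  twist units 0.002 deg 0.2 | t 39.12 tcp [ 511.4 -187.6  120.9] xbear -170.3 tilt 5.98 q6 -2.14 w 88.0 F [0.1 0.  0.1]
tool z (deg off down, world x,y): [-5.94  0.59] qd [ 0.    -0.    -0.    -0.    -0.    -0.061]
```

{"fn": "play_rows", "kwargs": {"increments": [[[0.4,0,0,0,0],[0.4,0,0,0,0],[0,0,0,0,0],[0,0,0,0,0],[0,0,0,0,0],[0,0,0,0,0]]]}}

```text
t: 39.62
tcp_pos: [0.4299, -0.2005, 0.1235]
tool_rot: [0.243, -3.021, -0.036]
wrist_force: [-0.5, -0.1, 0.0]
grip_width: 0.0878
```

```bash
python3 go.py 503.8 -185.5 100 9.5
```

```text
now shift units [-0.774  0.023  0.153]  after twist shift units [-0.774  0.021  0.153]  twist units -0.002 deg -0.2 | t 39.62 tcp [ 429.9 -200.5  123.5] xbear -170.7 tilt 6.5 q6 -2.22 w 87.8 F [-0.5 -0.1  0. ]
tool z (deg off down, world x,y): [-6.43  0.84] qd [ 0.002  0.003 -0.01   0.002 -0.002  0.014]
```

{"fn": "play_rows", "kwargs": {"increments": [[[-0.4,0,0,0,0],[-0.4,0,0,0,0],[0,0,0,0,0],[0,0,0,0,0],[0,0,0,0,0],[0,0,0,0,0]]]}}

```text
t: 40.12
tcp_pos: [0.5137, -0.1857, 0.1111]
tool_rot: [0.242, -3.017, -0.038]
wrist_force: [0.5, -0.4, -0.9]
grip_width: 0.0879
```

```bash
python3 go.py 503.8 -185.5 100 9.5
```

```text
now shift units [0.084 0.014 0.122]  after twist shift units [0.084 0.014 0.122]  twist units -0.003 deg -0.2 | t 40.12 tcp [ 513.7 -185.7  111.1] xbear -170.7 tilt 6.73 q6 -2.12 w 87.9 F [ 0.5 -0.4 -0.9]
tool z (deg off down, world x,y): [-6.65  0.92] qd [ 0.005  0.004 -0.006 -0.001  0.003 -0.   ]
```

{"fn": "play_rows", "kwargs": {"increments": [[[0,0.4,0,0,0],[0,0.4,0,0,0],[0,0,0,0,0],[0,0,0,0,0],[0,0,0,0,0],[0,0,0,0,0]]]}}

```text
t: 40.62
tcp_pos: [0.4991, -0.1074, 0.1178]
tool_rot: [0.234, -3.024, -0.033]
wrist_force: [-0.1, -0.1, 0.2]
grip_width: 0.0876
```

```bash
python3 go.py 503.8 -185.5 100 9.5
```

```text
now shift units [ 0.056 -0.784  0.162]  after twist shift units [ 0.064 -0.784  0.162]  twist units -0.006 deg -0.5 | t 40.62 tcp [ 499.1 -107.4  117.8] xbear -171.0 tilt 6.32 q6 -1.99 w 87.6 F [-0.1 -0.1  0.2]
tool z (deg off down, world x,y): [-6.26  0.76] qd [-0.013 -0.014  0.002 -0.005 -0.    -0.007]
```

{"fn": "play_rows", "kwargs": {"increments": [[[0,-0.4,0,0,0],[0,-0.4,0,0,0],[0,0,0,0,0],[0,0,0,0,0],[0,0,0,0,0],[0,0,0,0,0]]]}}

```text
t: 41.12
tcp_pos: [0.5111, -0.194, 0.1167]
tool_rot: [0.227, -3.028, -0.03]
wrist_force: [0.1, -0.8, -0.0]
grip_width: 0.0882
```

```bash
python3 go.py 503.8 -185.5 100 9.5
```

```text
now shift units [0.042 0.09  0.174]  after twist shift units [0.041 0.091 0.174]  twist units -0.009 deg -0.8 | t 41.12 tcp [ 511.1 -194.   116.7] xbear -171.3 tilt 6.15 q6 -2.13 w 88.2 F [ 0.1 -0.8 -0. ]
tool z (deg off down, world x,y): [-6.1   0.69] qd [-0.01   0.001  0.003  0.     0.001  0.003]
```

{"fn": "play_rows", "kwargs": {"increments": [[[0.1,0,-0.13,0,0],[0.1,0,-0.13,0,0],[0.1,0,-0.13,0,0],[0.1,0,-0.13,0,0],[0.1,0,-0.13,0,0],[0.1,0,-0.13,0,0],[0.1,0,-0.13,0,0],[0.1,0,-0.13,0,0]]]}}

```text
t: 41.78
tcp_pos: [0.4358, -0.2029, 0.2405]
tool_rot: [0.238, -3.027, -0.03]
wrist_force: [0.6, -0.2, -0.4]
grip_width: 0.0882
```

```bash
python3 go.py 503.8 -185.5 100 9.5
```

```text
now shift units [-0.84   0.027  1.327]  after twist shift units [-0.84   0.021  1.327]  twist units -0.005 deg -0.4 | t 41.78 tcp [ 435.8 -202.9  240.5] xbear -170.9 tilt 6.13 q6 -2.22 w 88.2 F [ 0.6 -0.2 -0.4]
tool z (deg off down, world x,y): [-6.08  0.64] qd [-0.125 -0.24  -0.138 -0.023  0.345 -0.153]
```

{"fn": "play_rows", "kwargs": {"increments": [[[0,0.4,0,0,0],[0,0.4,0,0,0],[0,0.4,0,0,0],[0,0.4,0,0,0],[0,0.4,0,0,0],[0,0.4,0,0,0],[0,0.4,0,0,0],[0,0.4,0,0,0]]]}}

```text
t: 42.45
tcp_pos: [0.3774, 0.1181, 0.2667]
tool_rot: [0.222, -3.054, -0.017]
wrist_force: [1.6, -0.2, -0.8]
grip_width: 0.088
```

```bash
python3 go.py 503.8 -185.5 100 9.5
```

```text
now shift units [-0.937 -3.214  1.544]  after twist shift units [-0.873 -3.232  1.544]  twist units -0.013 deg -1.1 | t 42.45 tcp [377.4 118.1 266.7] xbear -171.6 tilt 4.59 q6 -1.51 w 88.0 F [ 1.6 -0.2 -0.8]
tool z (deg off down, world x,y): [-4.57  0.32] qd [ 1.188  0.058 -0.103  0.105 -0.019  1.213]
```

{"fn": "play_rows", "kwargs": {"increments": [[[0,-0.4,0,0,0],[0,-0.4,0,0,0],[0,-0.4,0,0,0],[0,-0.4,0,0,0],[0,-0.4,0,0,0],[0,-0.4,0,0,0],[0,-0.4,0,0,0],[0,-0.4,0,0,0]]]}}

```text
t: 43.12
tcp_pos: [0.4312, -0.167, 0.2774]
tool_rot: [0.368, -3.064, -0.014]
wrist_force: [0.9, 0.5, -0.4]
grip_width: 0.0878
```

```bash
python3 go.py 503.8 -185.5 100 9.5
```

```text
now shift units [-0.756 -0.379  1.73 ]  after twist shift units [-0.782 -0.322  1.73 ]  twist units 0.047 deg 4.2 | t 43.12 tcp [ 431.2 -167.   277.4] xbear -166.3 tilt 3.23 q6 -2.25 w 87.8 F [ 0.9  0.5 -0.4]
tool z (deg off down, world x,y): [-3.23  0.12] qd [-0.854  0.644 -0.58  -0.047 -0.121 -0.882]
```

At small radius and greater height, fast traverses bring the tilt back by about 1.4° each. Two more.

{"fn": "play_rows", "kwargs": {"increments": [[[0,0.3,0,0.02,0],[0,0.4,0,0.02,0],[0,0.4,0,0,0],[0,0.4,0,0,0],[0,0.4,0,0,0],[0,0.4,0,0,0],[0,0.4,0,0,0],[0,0.4,0,0,0]]]}}

```text
t: 43.78
tcp_pos: [0.3714, 0.1299, 0.2865]
tool_rot: [0.211, -3.079, -0.011]
wrist_force: [0.7, -0.1, 0.7]
grip_width: 0.0878
```

```bash
python3 go.py 503.8 -185.5 100 9.5
```

```text
now shift units [-0.98  -3.325  1.779]  after twist shift units [-0.885 -3.351  1.779]  twist units -0.018 deg -1.6 | t 43.78 tcp [371.4 129.9 286.5] xbear -172.1 tilt 3.19 q6 -1.46 w 87.8 F [ 0.7 -0.1  0.7]
tool z (deg off down, world x,y): [-3.18  0.18] qd [ 1.22   0.122 -0.138  0.074 -0.038  1.244]
```

{"fn": "play_rows", "kwargs": {"increments": [[[0,-0.4,0,0,0],[0,-0.4,0,0,0],[0,-0.4,0,0,0],[0,-0.4,0,0,0],[0,-0.4,0,0,0],[0,-0.3,0,0,0],[0,-0.2,0,0,0],[0,-0.1,0,0,0]]]}}

```text
t: 44.45
tcp_pos: [0.408, -0.0985, 0.2974]
tool_rot: [0.353, -3.086, -0.009]
wrist_force: [0.1, -0.2, -0.4]
grip_width: 0.0877
```

```bash
python3 go.py 503.8 -185.5 100 9.5
```

```text
now shift units [-0.805 -1.083  1.936]  after twist shift units [-0.871 -1.031  1.936]  twist units 0.04 deg 3.6 | t 44.45 tcp [408.  -98.5 297.4] xbear -166.9 tilt 2.07 q6 -2.11 w 87.7 F [ 0.1 -0.2 -0.4]
tool z (deg off down, world x,y): [-2.07  0.09] qd [-0.256  0.1   -0.112  0.    -0.01  -0.25 ]
```

{"fn": "play_rows", "kwargs": {"increments": [[[-0.07,-0.08,0.08,0.02,0],[-0.07,-0.08,0.12,0.02,0],[-0.07,-0.08,0.14,0,0],[-0.07,-0.08,0.15,0,0],[-0.07,-0.08,0.15,0,0],[-0.07,-0.08,0.15,0,0],[-0.07,-0.08,0.15,0,0],[-0.07,-0.08,0.15,0,0]]]}}

```text
t: 45.12
tcp_pos: [0.4748, -0.1489, 0.185]
tool_rot: [0.24, -3.108, -0.003]
wrist_force: [-0.4, -0.1, -0.2]
grip_width: 0.0878
```

{"fn": "play_rows", "kwargs": {"increments": [[[-0.07,-0.08,0.14,0,0],[-0.07,-0.08,0.14,0,0],[-0.06,-0.08,0.12,0,0],[-0.06,-0.06,0.1,0,0],[-0.04,-0.04,0.07,0,0],[0,0,0.03,0,0],[0,0,0,0,0],[0,0,0,0,0]]]}}

```text
t: 45.78
tcp_pos: [0.509, -0.1693, 0.1088]
tool_rot: [0.238, -3.096, -0.016]
wrist_force: [-0.1, 0.2, 0.5]
grip_width: 0.0877
```

```bash
python3 go.py 503.8 -185.5 90 9.5
```

```text
now shift units [ 0.07  -0.154  0.188]  after twist shift units [ 0.072 -0.153  0.188]  twist units -0.008 deg -0.7 | t 45.78 tcp [ 509.  -169.3  108.8] xbear -171.2 tilt 2.15 q6 -2.1 w 87.7 F [-0.1  0.2  0.5]
tool z (deg off down, world x,y): [-2.11  0.44] qd [0.011 0.    0.009 0.004 0.001 0.011]
```

{"fn": "play_rows", "kwargs": {"increments": [[[0.03,-0.06,0.04,-0.01,0],[0.02,-0.05,0.06,0,0],[0.02,-0.04,0.08,0,0],[0,0,0.08,0,0],[0,0,0.07,0,0],[0,0,0.04,0,0],[0,0,0,0,0],[0,0,0,0,0]]]}}

```text
t: 46.45
tcp_pos: [0.5036, -0.1843, 0.0719]
tool_rot: [0.261, -3.1, -0.014]
wrist_force: [-0.2, 0.3, 0.3]
grip_width: 0.0878
```

```bash
python3 go.py 503.8 -185.5 13 9.5
```

```text
now shift units [-0.018 -0.019  0.588]  after twist shift units [-0.018 -0.019  0.588]  twist units 0.002 deg 0.1 | t 46.45 tcp [ 503.6 -184.3   71.9] xbear -170.4 tilt 1.85 q6 -2.15 w 87.8 F [-0.2  0.3  0.3]
tool z (deg off down, world x,y): [-1.81  0.37] qd [ 0.     0.004  0.009  0.002 -0.004  0.002]
```

{"fn": "play_rows", "kwargs": {"increments": [[[-0.02,-0.02,0.04,0,0],[0,0,0.08,0,0],[0,0,0.1,0,0],[0,0,0.1,0,0],[0,0,0.1,0,0],[0,0,0.07,0,0],[0,0,0.03,0,0],[0,0,0,0,0]]]}}

```text
t: 47.12
tcp_pos: [0.5041, -0.1852, 0.0135]
tool_rot: [0.262, -3.099, -0.015]
wrist_force: [-0.5, -0.2, -0.0]
grip_width: 0.088
```

```bash
python3 go.py 503.8 -185.5 13 9.5; python3 - <<'E'
from h import *
f=grab("scene");crop(f,130,90,290,250,4,"s15")
E
```

```text
now shift units [ 0.003 -0.002  0.005]  after twist shift units [ 0.003 -0.002  0.005]  twist units 0.002 deg 0.2 | t 47.12 tcp [ 504.1 -185.2   13.5] xbear -170.3 tilt 1.91 q6 -2.15 w 88.0 F [-0.5 -0.2 -0. ]
tool z (deg off down, world x,y): [-1.87  0.4 ] qd [ 0.     0.009  0.01   0.001 -0.003  0.002]
```

View pics/s15.png

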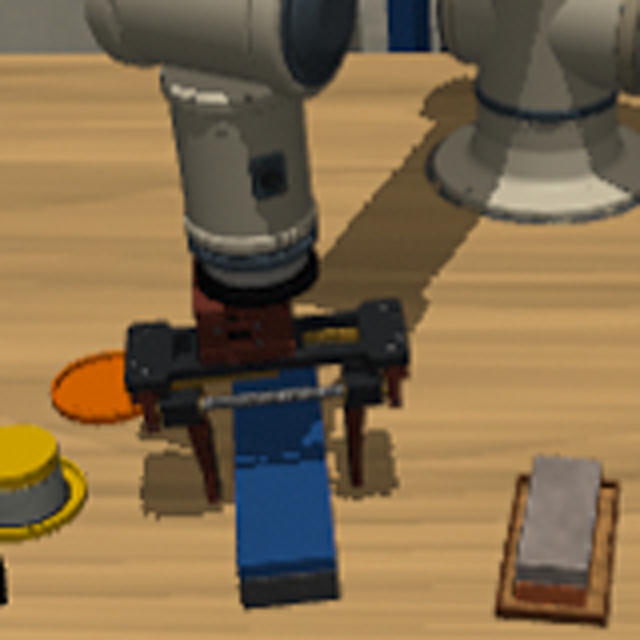

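The case (285,480) is centred in the open jaws. Closing with 50 N, then lifting slowly.

{"fn": "play_rows", "kwargs": {"increments": [[[0,0,0,0,0.1],[0,0,0,0,0.2],[0,0,0,0,0.25],[0,0,0,0,0.35],[0,0,0,0,0.5],[0,0,0,0,0.6],[0,0,0,0,0.6],[0,0,0,0,0.6]]], "grip_force": 50}}

```text
t: 47.83
tcp_pos: [0.5052, -0.1857, 0.0155]
tool_rot: [0.262, -3.101, -0.013]
wrist_force: [1.2, -0.4, -1.3]
grip_width: 0.0617
```

```bash
python3 go.py 503.8 -185.5 13 9.5
```

```text
now shift units [0.012 0.004 0.025]  after twist shift units [0.012 0.004 0.025]  twist units 0.002 deg 0.2 | t 47.83 tcp [ 505.2 -185.7   15.5] xbear -170.3 tilt 1.74 q6 -2.15 w 61.7 F [ 1.2 -0.4 -1.3]
tool z (deg off down, world x,y): [-1.71  0.32] qd [ 0.002 -0.001  0.001 -0.001  0.001 -0.   ]
```

{"fn": "play_rows", "kwargs": {"increments": [[[0,0,-0.04,0,0.6],[0,0,-0.08,0,0.6],[0,0,-0.1,0,0.6],[0,0,-0.1,0,0.6],[0,0,-0.1,0,0.6],[0,0,-0.1,0,0.6],[0,0,-0.08,0,0.6],[0,0,-0.04,0,0.6]]]}}

```text
t: 48.5
tcp_pos: [0.5058, -0.1853, 0.0839]
tool_rot: [0.261, -3.097, -0.017]
wrist_force: [-0.3, 0.4, -3.8]
grip_width: 0.0618
```

```bash
python3 go.py 559.2 170.1 80 174.2; python3 - <<'E'
from h import *
f=grab("scene");crop(f,130,90,290,250,4,"s16")
E
```

```text
now shift units [-1.124  3.414  0.048]  after twist shift units [-0.173  3.59   0.048]  twist units 0.172 deg 15.5 | t 48.5 tcp [ 505.8 -185.3   83.9] xbear -170.3 tilt 2.01 q6 -2.15 w 61.8 F [-0.3  0.4 -3.8]
tool z (deg off down, world x,y): [-1.96  0.45] qd [ 0.001 -0.023 -0.081 -0.001  0.094  0.   ]
```

View pics/s16.png

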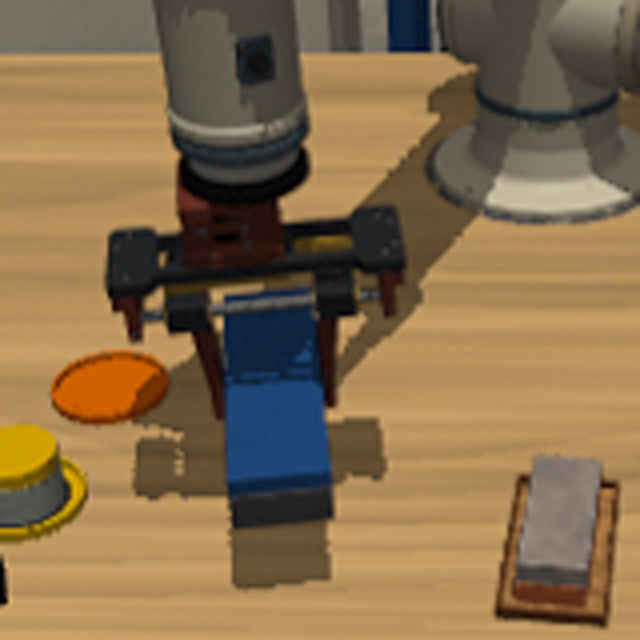

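The case is lifted level (width 61.8). Carrying it slowly to the aluminium tray, which keeps tilt drift down.

{"fn": "play_rows", "kwargs": {"increments": [[[-0.02,0.05,-0.03,0.01,0.6],[-0.03,0.1,-0.03,0.02,0.6],[-0.04,0.14,-0.03,0.02,0.6],[-0.04,0.15,-0.03,0.02,0.6],[-0.03,0.15,-0.02,0.02,0.6],[-0.03,0.15,-0.02,0.02,0.6],[-0.02,0.15,-0.01,0.02,0.6],[-0.02,0.15,0,0.02,0.6]]]}}

```text
t: 49.22
tcp_pos: [0.5239, -0.0795, 0.1027]
tool_rot: [-0.129, -3.105, -0.007]
wrist_force: [0.5, 0.0, -4.6]
grip_width: 0.062
```

```bash
python3 go.py 559.2 170.1 80 174.2
```

```text
now shift units [-0.152  2.516  0.229]  after twist shift units [-0.106  2.518  0.229]  twist units 0.012 deg 1.0 | t 49.22 tcp [523.9 -79.5 102.7] xbear 175.2 tilt 1.96 q6 -1.7 w 62.0 F [ 0.5  0.  -4.6]
tool z (deg off down, world x,y): [-1.93  0.33] qd [ 0.352  0.011 -0.006  0.012 -0.004  0.746]
```

{"fn": "play_rows", "kwargs": {"increments": [[[-0.01,0.16,0,0,0.6],[-0.01,0.16,0,0,0.6],[-0.01,0.16,0,0,0.6],[-0.01,0.16,0,0,0.6],[-0.01,0.16,0,0,0.6],[-0.01,0.16,0,0,0.6],[-0.01,0.16,0,0,0.6],[-0.01,0.16,0,0,0.6]]]}}

```text
t: 49.88
tcp_pos: [0.5422, 0.0537, 0.1011]
tool_rot: [-0.133, -3.102, -0.006]
wrist_force: [-0.4, 0.1, -3.8]
grip_width: 0.0615
```

```bash
python3 go.py 559.2 170.1 80 174.2
```

```text
now shift units [-0.078  1.174  0.211]  after twist shift units [-0.06   1.175  0.211]  twist units 0.01 deg 0.9 | t 49.88 tcp [542.2  53.7 101.1] xbear 175.1 tilt 2.13 q6 -1.45 w 61.5 F [-0.4  0.1 -3.8]
tool z (deg off down, world x,y): [-2.11  0.33] qd [ 0.359  0.123 -0.117  0.014 -0.004  0.358]
```

{"fn": "play_rows", "kwargs": {"increments": [[[-0.01,0.16,0,0.01,0.6],[-0.01,0.16,0,0,0.6],[-0.01,0.16,0,0,0.6],[-0.01,0.16,0,0,0.6],[-0.01,0.14,0,0,0.6],[0,0.12,0,0,0.6],[0,0.1,0,0,0.6],[0,0.06,0,0,0.6]]]}}

```text
t: 50.55
tcp_pos: [0.5571, 0.1664, 0.0987]
tool_rot: [-0.156, -3.097, -0.005]
wrist_force: [-0.0, 0.0, -4.5]
grip_width: 0.0617
```

{"fn": "play_rows", "kwargs": {"increments": [[[0,0.05,0.02,0,0.6],[0,0.02,0.05,0,0.6],[0,0,0.07,0,0.6],[0,0,0.08,0,0.6],[0,0,0.08,0,0.6],[0,0,0.06,0,0.6],[0,0,0.03,0,0.6],[0,0,0,0,0.6]]]}}

```text
t: 51.22
tcp_pos: [0.5553, 0.1727, 0.0538]
tool_rot: [-0.158, -3.094, -0.002]
wrist_force: [0.7, 0.1, -4.7]
grip_width: 0.0618
```

```bash
python3 go.py 559.2 170.1 18.5 174.2; python3 - <<'E'
from h import *
f=grab("scene");crop(f,270,120,420,270,4,"s17")
f=grab("top");crop(f,120,110,260,230,4,"t17")
E
```

```text
now shift units [-0.057 -0.022  0.351]  after twist shift units [-0.057 -0.022  0.351]  twist units -0.0 deg -0.0 | t 51.22 tcp [555.3 172.7  53.8] xbear 174.2 tilt 2.51 q6 -1.23 w 61.8 F [ 0.7  0.1 -4.7]
tool z (deg off down, world x,y): [-2.5   0.19] qd [-0.007  0.003  0.012 -0.003 -0.002  0.001]
```

View pics/s17.png

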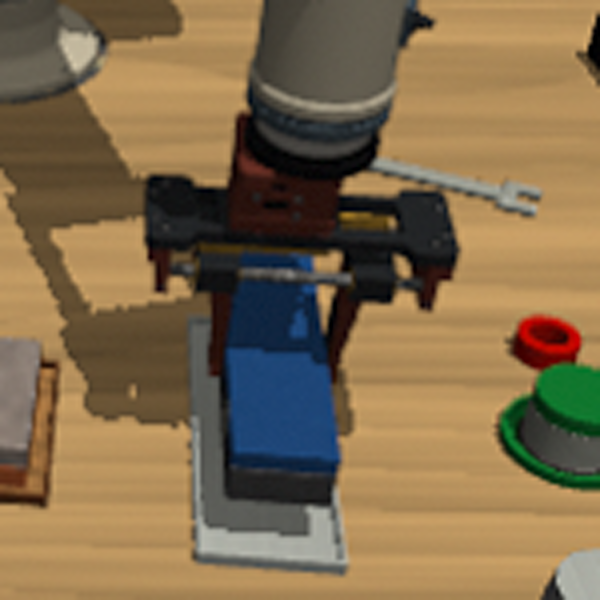

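View pics/t17.png

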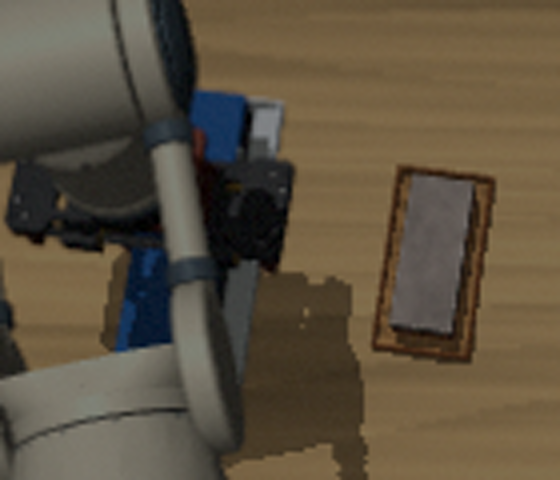

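The case hangs over the aluminium tray with the right bearing, 4 mm short in x. Correcting that and lowering.

{"fn": "play_rows", "kwargs": {"increments": [[[-0.03,-0.01,0.02,0,0.6],[-0.02,-0.01,0.04,0,0.6],[0,0,0.06,0,0.6],[0,0,0.06,0,0.6],[0,0,0.05,0,0.6],[0,0,0.03,0,0.6],[0,0,0,0,0.6],[0,0,0,0,0.6]]]}}

```text
t: 51.98
tcp_pos: [0.5609, 0.1702, 0.0272]
tool_rot: [-0.158, -3.097, -0.003]
wrist_force: [-0.0, 0.4, -4.5]
grip_width: 0.0618
```

```bash
python3 go.py 559.2 170.1 18.5 174.2
```

```text
now shift units [ 0.013 -0.003  0.088]  after twist shift units [ 0.013 -0.003  0.088]  twist units -0.001 deg -0.1 | t 51.98 tcp [560.9 170.2  27.2] xbear 174.1 tilt 2.3 q6 -1.24 w 61.8 F [-0.   0.4 -4.5]
tool z (deg off down, world x,y): [-2.29  0.24] qd [ 0.002  0.004  0.007 -0.    -0.003  0.001]
```

{"fn": "play_rows", "kwargs": {"increments": [[[0,0,0.03,0,0.6],[0,0,0.03,0,0.6],[0,0,0.03,0,0.6],[0,0,0,0,0.6],[0,0,0,0,0.6]]]}}

```text
t: 52.4
tcp_pos: [0.5613, 0.1706, 0.019]
tool_rot: [-0.158, -3.1, -0.004]
wrist_force: [0.1, -0.4, -3.7]
grip_width: 0.062
```

```bash
python3 go.py 559.2 170.1 18.5 174.2; python3 - <<'E'
from h import *
f=grab("scene");crop(f,290,150,390,270,5,"s18")
E
```

```text
now shift units [ 0.02  -0.007  0.006]  after twist shift units [ 0.02  -0.007  0.006]  twist units -0.0 deg -0.0 | t 52.4 tcp [561.3 170.6  19. ] xbear 174.2 tilt 2.16 q6 -1.24 w 62.0 F [ 0.1 -0.4 -3.7]
tool z (deg off down, world x,y): [-2.14  0.27] qd [-0.    -0.002  0.001 -0.    -0.001  0.   ]
```

View pics/s18.png

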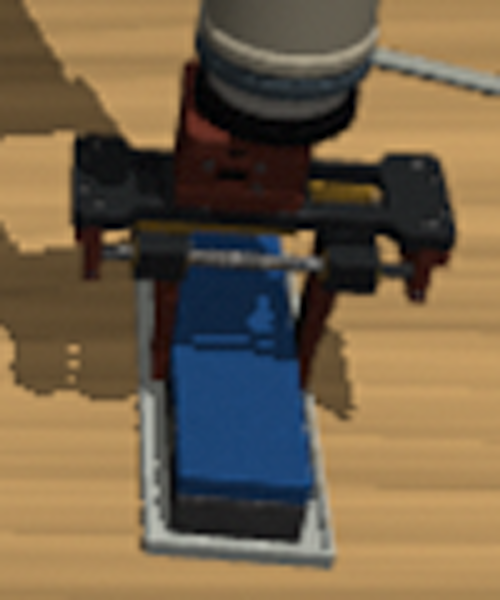

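{"fn": "play_rows", "kwargs": {"increments": [[[0,0,0.02,0,0.6],[0,0,0.02,0,0.6]]]}}

```text
t: 52.62
tcp_pos: [0.5616, 0.1707, 0.0185]
tool_rot: [-0.158, -3.102, -0.005]
wrist_force: [-6.0, -2.6, 7.5]
grip_width: 0.0616
```

```bash
python3 go.py 559.2 170.1 18.5 174.2
```

```text
now shift units [ 0.023 -0.008  0.001]  after twist shift units [ 0.023 -0.008  0.001]  twist units -0.0 deg -0.0 | t 52.62 tcp [561.6 170.7  18.5] xbear 174.2 tilt 2.07 q6 -1.24 w 61.6 F [-6.  -2.6  7.5]
tool z (deg off down, world x,y): [-2.05  0.29] qd [-0.001 -0.004  0.007  0.001 -0.011 -0.   ]
```

Floor contact. Releasing and rising.

{"fn": "play_rows", "kwargs": {"increments": [[[0,0,0,0,0.6],[0,0,0,0,0.28],[0,0,0,0,0.22],[0,0,0,0,0.12],[0,0,0,0,0.05],[0,0,0,0,0],[0,0,0,0,0]]]}}

```text
t: 53.2
tcp_pos: [0.564, 0.1713, 0.0219]
tool_rot: [-0.158, -3.108, -0.008]
wrist_force: [0.4, -0.3, -0.2]
grip_width: 0.0873
```

{"fn": "play_rows", "kwargs": {"increments": [[[0,0,-0.04,0,0],[0,0,-0.08,0,0],[0,0,-0.12,0,0],[0,0,-0.15,0,0],[0,0,-0.15,0,0],[0,0,-0.15,0,0],[0,0,-0.15,0,0],[0,0,-0.15,0,0]]]}}

```text
t: 53.87
tcp_pos: [0.5655, 0.1703, 0.1272]
tool_rot: [-0.158, -3.104, -0.006]
wrist_force: [0.5, -0.9, 0.3]
grip_width: 0.0879
```

{"fn": "play_rows", "kwargs": {"increments": [[[0.15,0,-0.15,0,0],[0.2,0,-0.15,0,0],[0.2,0,-0.12,0,0],[0.2,0,0,0,0],[0.2,0,0,0,0],[0.15,0,0,0,0],[0.08,0,0,0,0],[0,0,0,0,0]]]}}

```text
t: 54.53
tcp_pos: [0.4482, 0.1826, 0.1924]
tool_rot: [-0.161, -3.125, -0.018]
wrist_force: [-0.2, -0.0, 0.3]
grip_width: 0.088
```

```bash
python3 - <<'E'
from meas import *
f=grab("top");cv2.imwrite("pics/topE.png",f["frame"][:,:,::-1]);g=grab("scene");cv2.imwrite("pics/sceneE.png",g["frame"][:,:,::-1])
crop(g,230,160,450,270,3.6,"sE2")
E
```

```text
(no output)
```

View pics/topE.png

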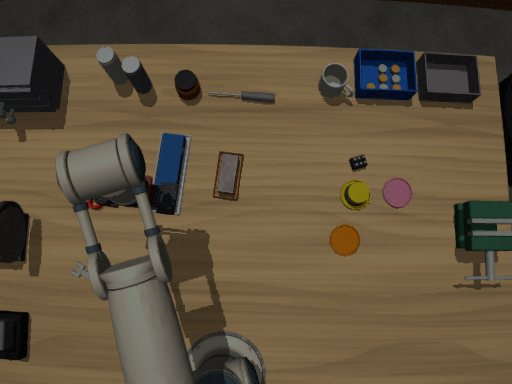

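View pics/sE2.png

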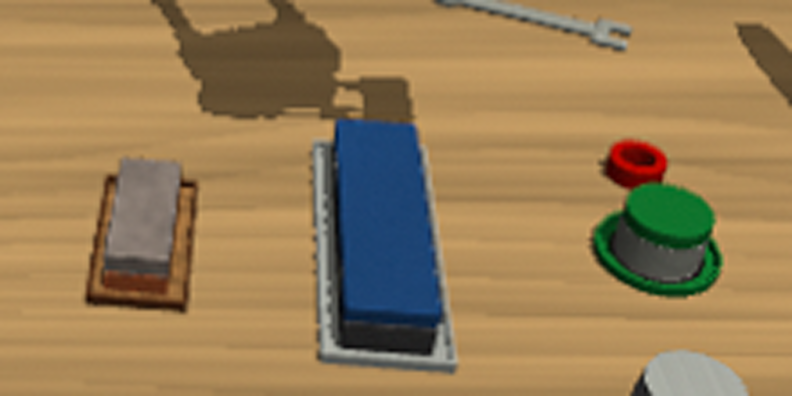

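The case lies in the tray and the stone and green tin are in place. I clear the arm from the top view and measure everything.

{"fn": "play_rows", "kwargs": {"increments": [[[0.1,-0.15,-0.05,0,0],[0.1,-0.25,0,0,0],[0,-0.3,0,0,0],[0,-0.3,0,0,0],[0,-0.3,0,0,0],[0,-0.25,0,0,0],[0,-0.15,0,0,0],[0,-0.05,0,0,0]]]}}

```text
t: 55.3
tcp_pos: [0.4142, 0.0027, 0.1932]
tool_rot: [-0.159, -3.12, -0.014]
wrist_force: [-0.1, 0.9, -1.1]
grip_width: 0.0874
```

```bash
python3 - <<'E'
from meas import *
s=sense();print(s["t"],s["tcp_pos"])
f=grab("top");H=hsv(f);cv2.imwrite("pics/topF.png",f["frame"][:,:,::-1]);crop(f,75,110,265,220,4,"tF2")
I=lambda lo,hi:cv2.inRange(H,np.array(lo),np.array(hi))
Y=I((20,150,60),(32,255,255)); G=I((50,100,30),(85,255,255)); B=I((100,120,30),(125,255,255))
rect(f,box(B,140,120,200,225),.043,"case target 559.2 170.1 @174.2")
rect(f,box(I((0,0,60),(179,55,255)),214,148,246,202),.037,"stone target 553.3 1.2 @174")
Rd=I((0,180,80),(6,255,255));circ(f,box(Rd,85,190,107,212),.019,"tape was 470.1 384.1")
def lid(m,x0,y0,x1,y1,nm):
    g=cv2.cvtColor(f["frame"],cv2.COLOR_RGB2GRAY); print(nm)
circ(f,box(G,80,150,125,195),.009,"hold_g all"); circ(f,box(Y,335,165,375,215),.009,"hold_y all")
bl=I((0,0,0),(179,255,45));rect(f,box(bl,345,150,372,174),.022,"bit block")
crop(f,335,145,420,215,7,"tF3")
E
```

```text
55.3 [0.41420955 0.00273351 0.19322398]
case target 559.2 170.1 @174.2 c [560.6 170.1] size [ 62.6 207.9] long axis deg 173.7
stone target 553.3 1.2 @174 c [541.7  -4.9] size [ 87.8 135.1] long axis deg 1.3
tape was 470.1 384.1 c [470.1 384. ] d 41.8
hold_g all c [562.3 372. ] d 89.7
hold_y all c [ 505.5 -366.7] d 89.3
bit block c [ 596.5 -373.5] size [33.4 45.6] long axis deg 105.5
```

View pics/tF2.png

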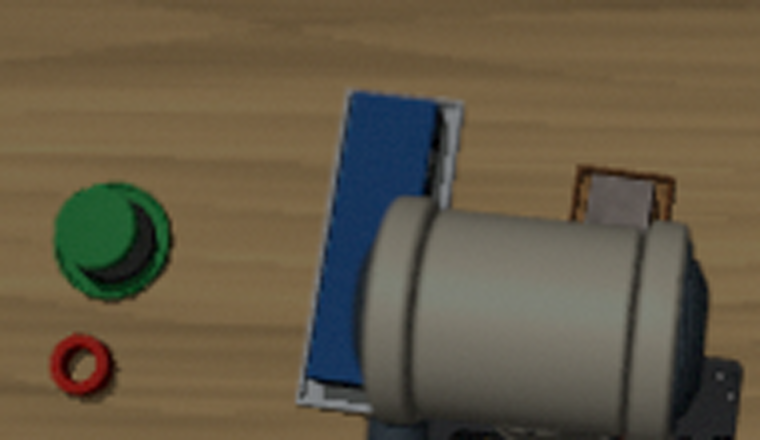

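View pics/tF3.png

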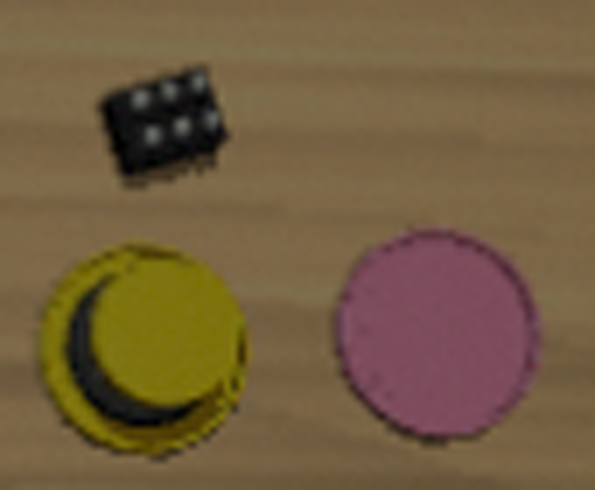

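```bash
python3 - <<'E'
from meas import *
f=grab("top")
print("lid y",plane(f,[[359,192.1]],.045)*1000,"lid g",plane(f,[[98.3,167.5]],.045)*1000)
f["frame"]=cv2.imread("pics/topE.png")[:,:,::-1].copy();H=hsv(f)
rect(f,box(cv2.inRange(H,np.array((0,0,60)),np.array((179,60,255))),216,152,243,199),.037,"stone, tray 553.3 1.2 @174")
E
```

```text
lid y [[ 505.54477676 -369.25284994   45.        ]] lid g [[561.46033585 370.06485796  45.        ]]
stone, tray 553.3 1.2 @174 c [554.9   0.7] size [ 43.5 109. ] long axis deg 173.0
```

Everything measures inside its place, so I hand in.

```bash
python3 -c "
from plant import manip,sense
print(manip.hand_in());print(sense()['t'])"
```

```text
the job is handed in; nothing more can be done
None
the job is handed in; nothing more can be done
```

The pile is put away and the job handed in at about 55 s of the 106 s allowed. I moved the stone first, then the yellow tin, the green tin and the case. The hand-in reports no verdict.

The last checks from the top camera, with the arm clear of everything:

| Item | Offset from its place | Angle to its tray |
|---|---|---|
| Stone in the cork tray | under 2 mm | 1° off |
| Yellow tin in the yellow holder | about 3 mm | – |
| Green tin in the green holder | about 1 mm (about 4 mm by the scene camera) | – |
| Case in the aluminium tray | about 1.5 mm | 0.5° off |

- **Inside the rims:** at least 8 mm of room was available on every side, so all four are inside.
- **Left alone:** the tape ring measured within 0.1 mm of its first position. I did not measure the bit block before starting, but it looks unmoved in the pictures and stands 91 mm from the yellow holder by this measurement (95 mm stated).

Two things did not agree or go as planned:
- **Tool tilt:** fast moves let the tool tilt drift. It reached about 6.7° while empty; I worked it back to about 2° before gripping the case. The green tin was carried about 2° off upright. It was pressed to the floor with 16 N before release and stands flat.
- **Green holder position:** the two cameras differed by about 4 mm in x. I went mostly by the top view, and the holder leaves 11 mm of room around the tin.

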